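# Index the test carousel and push a control module up to the scribed line

### The arm

A 6-joint arm with a two-finger parallel gripper is mounted at the origin on the work surface. World frame = base frame: x ahead of the robot, y to its left, z up, the work surface at z = 0. Lengths are in m, angles in rad, forces in N, time in s.
With the tool pointing down it reaches from about 0.325 to 1 m from the base axis. Payload 5.1 kg.
Tool frame: the origin (TCP) lies at the very end of the fingers, on their centre line; the grasp point (between the pads) lies 19 mm behind it; z points along the fingers, y is the direction in which the jaws open and shut (so a half turn about z gives the same grasp; the last joint's range is limited). The gripper opens to 85 mm and grips with 20 to 120 N. Pads are 22 mm wide; open, the fingers measure 114 mm over their backs; the gripper's body (76 mm by 85 mm) begins 54 mm behind the grasp point. The pads swing forward as they close: fully open they stand 13 mm farther back than shut.
Start: joints at [-1.194, 0.124, 1.65, -0, 1.367, -0.083], TCP at [0.288, -0.582, 0.231] pointing down, gripper open.
Joint ranges: [-2.61, 2.61], [-1.02, 2.33], [0.03, 2.71], [-1.35, 4.49], [0.32, 2.68], [-2.91, 2.91]. Speed limits (rad/s): [2.57, 2.57, 3.14, 3.14, 3.14, 3.14].

### API

Orientations are given as [roll, pitch, yaw] about the fixed x, y, z axes, in that order (R = Rz(yaw) Ry(pitch) Rx(roll)).
In Python, from plant import r, capture, get_calibration, workorder gives the robot as it stands.
- The arm moves only by the tool carry_out, never from a script. Its argument "moves" is a list of rows, each an object with "travel": the shift along the tool's x, y, z in cm, a list of three; "angular": the turn, a rotation vector about the tool's x, y, z in degrees, a list of three; "gripper": the finger opening in cm, from 0 to 8.54. A call has 1 to 5 rows; each row shifts and turns the commanded pose from where the row before left it, along the tool's axes as they then stand; what a row does not reach is not made up. A row lasts 1/12 s, in which the tool goes at most 41.7 mm and 7.16 degrees, less where a joint would pass 70% of its speed; a pose out of reach is approached as far as the arm can. A call with a gripper value outside its range is refused whole. The fingers move at their own pace and stop on an object; "grip_force" is the grip in N (left out, the last holds). Time passes only in rows, so rows that do not move let the fingers close. It gives the time, the measured TCP pose, the force and the opening at its end, in the units of the state.
- r.read_state(): the state, without advancing time (a new reading comes with each control period).
- capture(name): name is "side" or "top" or "wrist"; returns (picture, depth): 400x640x3 uint8, blue, green, red; 400x640 float32, m along the optical axis (not along the pixel's ray), 0 where there is no reading.
- get_calibration(name): a dict with "fovy" (degrees; the focal length in pixels is half the picture's height over the tangent of half this angle, whatever the lens; pixels are square), "cx", "cy" (the principal point, pixels), "R" (3x3) and "t" (3): a world point X has camera coordinates R X + t. Camera axes: x right, y down, z forward; pixel columns grow to the right and rows downward; lengths in m; the calibration is good to about 2 mm. A picture is of the moment at which its call begins: read the wrist's pose just before it. get_calibration takes no time and is no camera call; for the wrist camera it gives the pose at the moment of the call.
- workorder.close_job(): hands the job in, once; it reports no verdict.
The state is a dict: "clock": time; "joint_positions": joint angles; "qvel": joint speeds; "effort": joint torques, N m; "tool_pos": TCP position; "tool_rot": TCP orientation; "ft_force": force on the tool from outside, world axes, zero at the start; "wrist_torque": the same for the moment, N m; "width": opening from 0.0 (shut) to 1.0 (fully open).
Only numpy, scipy, OpenCV 4.12 (cv2) and the standard library are available. Lean on these libraries where they do the work, as an engineer would, in place of code of your own. Each camera call takes 0.05 s, during which the arm holds its last target.

### The job

Turn the carousel by its central knob so that the blue bay faces the loading deck squarely, while the silver-finned module still waits on the deck. Then gently push the module, flat and without lifting it, off the deck into the blue bay until its leading edge lies along that bay's scribed line over its whole width, stopping there without overrunning the line, roughly centred in the bay. Let go and leave everything else on the bench where it is.

Things in the scene. Friction and masses are not known exactly. Their poses are not given: they have to be found in the camera images.
- fixture: fixture fixed to the bench: a carousel with a loading deck on its +y side. Origin: at bench level on the carousel's axis; z up, +y towards the deck's middle. Carousel: flat white disc, radius 175 mm, top 30 mm above the bench; bays 90 degrees apart: blue, opposite it orange, and two grey ones with fixed green circuit boards rising 14 mm above the disc, 77 to 147 mm from the axis.
- deck (a point): centre of the top of the aluminium loading deck, 299 mm from the carousel's axis, 30.5 mm above the bench (0.5 mm above the disc). The deck is flat, without rails or stops, 160 mm wide (x) and 242 mm long (y); axes as the fixture's.
- carousel (a joint): angle of the carousel in the fixture, rad, growing anticlockwise seen from above; 0 when the blue bay faces the deck squarely (to be met within 0.06), pi/2 when it faces the fixture's -x. Turns either way (limits -6.3 and 6.3) without detents, against about 0.4 N m of friction, and stays where it is left.
- knob (a point): grip point of the carousel's black bar knob, on the axis, 63 mm above the bench. The bar is 52 mm long, 14 mm thick and 34 mm tall (44 to 78 mm above the bench), its long side along the carousel's (and this point's) x axis; it turns with the carousel. With the blue bay facing the deck it lies parallel to the line.
- line (a point): middle of the black line scribed on the blue bay, 60 mm from the carousel's axis, flush with the disc, 14 mm inside the blue patch; 118 mm long, 2 mm wide. The point turns with the carousel: x along the line, y outwards from the axis (towards the deck when the joint reads 0). Equal lines on the other bays do not count.
- module: loose control module: flat black case with silver finned cover, 100 (its x) by 90 (its y) by 30 mm tall, upright sides, two connectors on top near the rear (+y). About 0.55 kg, varying by a third; slides with friction. Origin: centre of its underside. Leading edge: its -y side, turned up to 0.35 rad from the carousel at the start. Pushed on its rear by two spread fingers it squares up to them.
- edge_a (a point): lower corner of the module's leading edge at its -x end (module x -50, y -45 mm)
- edge_b (a point): lower corner of the module's leading edge at its +x end (module x 50, y -45 mm)
- spare: another module of the same size but with a GREEN finned cover, lying loose to the right of the carousel; not to be used. Origin: centre of its underside
- can: dark closed drinks can, 66 mm diameter, 150 mm tall, on the right side of the bench. Origin: centre of its underside
- driver: screwdriver about 170 mm long with a red handle, lying beyond the loading deck, roughly parallel to it. Origin: under its middle
- dongle: light USB stick, blue, 60 x 22 x 10 mm with a metal plug, lying on the robot's side of the loading deck. Origin: centre of its underside
- tape: yellow roll of tape, 70 mm diameter, 19 mm tall, lying flat to the left of the deck. Origin: centre of its underside
- tray: grey divided parts tray, 120 x 160 x 35 mm, left side of the bench. Origin: centre of its underside
Not all that is in view belongs to the job. Leave any yellow look-alike of the module alone.

How it is judged:
On the way:
1. the blue bay faces the deck (within 0.06 rad) while the module is still on the deck (value of joint carousel between -0.06 and 0.06 rad and y of module in the frame of fixture above 0.22 m and z of module in the frame of fixture above 0.027 m), for 0.3 s.
At the end, for the whole second after the job is handed in: The blue bay faces the deck within 0.06 rad, and the module rests flat on it, still, with both corners of its leading edge within 2 mm of the middle of the scribed line and the module's middle within 15 mm of the line's middle, sideways (value of joint carousel between -0.06 and 0.06 rad and y of edge_a in the frame of line between -0.002 and 0.002 m and y of edge_b in the frame of line between -0.002 and 0.002 m and x of module in the frame of line between -0.015 and 0.015 m and y of module in the frame of line above 0.04 m and z of module in the frame of line between -0.003 and 0.003 m and angle between module's own z axis and vertical below 0.03 rad and linear speed of module below 0.01 m/s and velocity of joint carousel between -0.02 and 0.02 rad/s); the robot touches nothing.
It fails at once if the module is lifted or tipped (z of module in the frame of fixture above 0.038 m or angle between module's own z axis and vertical above 0.12 rad).
It fails at once if a corner of the leading edge overruns the blue bay's line by more than 5 mm once the bay faces the deck (value of joint carousel between -0.1 and 0.1 rad and y of any of edge_a, edge_b in the frame of line below -0.005 m).
It fails at once if the fingers press on the module with more than 25 N (contact force between the fingers and module above 25 N).
It fails at once if a bystander is moved by more than 15 mm (distance of any of spare, can, driver, dongle, tape, tray from where it was at the start of the episode above 0.015 m).
It also fails if it takes over 72 s, if anything falls off the work surface, if the arm or the gripper's body presses on something with over 40 N, if the wrist force passes 120 N, or if a joint passes its speed limit or range.

## Working session

There is one attempt and no reset: what is moved stays moved. The work goes in short steps, Python scripts to look and compute and a tool call to move; the robot and the scene stay as the last step left them, time stands still between calls to the robot, and variables do not carry over. Pictures are saved under pics/ and viewed, and the job is handed in when it is done.

Besides the shell and the picture viewer there is one more tool, called after "Emit:" in YAML: its name, and indented under it one key for each argument. carry_out: Moves the arm, as the interface text tells. Its arguments: {"type":"object","properties":{"moves":{"type":"array"},"grip_force":{"type":"number"}},"required":["moves"]}

```bash
ls; mkdir -p pics
python3 - <<'E'
from plant import r,capture,get_calibration
import cv2,numpy as np
print(r.read_state())
for n in ["top","side","wrist"]:
    c=get_calibration(n); p,d=capture(n); cv2.imwrite(f"pics/{n}0.png",p); np.save(f"pics/{n}0.npy",d); print(n,c)
E
```

```text
pics
{'clock': 0.0, 'joint_positions': array([-1.19364168e+00,  1.24503956e-01,  1.65167572e+00, -4.05705695e-06,
        1.36754235e+00, -8.25909189e-02]), 'qvel': array([ 0.00050988, -0.00161346,  0.000277  , -0.0002013 ,  0.00083129,
        0.00126075]), 'effort': array([-5.39179564e-04, -4.23617077e+01, -3.65448868e+01, -1.55135501e-05,
        6.96846895e-03, -1.73500979e-05]), 'tool_pos': array([ 0.28816594, -0.58193669,  0.23005277]), 'tool_rot': array([-3.13947022e+00, -1.71708064e-04,  4.59746206e-01]), 'ft_force': array([-0.15964981, -0.87578396, -0.66911768]), 'wrist_torque': array([-0.00711908, -0.00749152, -0.00874381]), 'width': 0.9996847188704822}
top {'fovy': 51.84046012973361, 'cx': 319.2335429934492, 'cy': 208.01198640256845, 'R': array([[-0.0178221 , -0.99976774,  0.0121173 ],
       [-0.99113528,  0.0160698 , -0.13188105],
       [ 0.1316557 , -0.01436028, -0.99119148]]), 't': array([0.03491361, 0.56894591, 1.43730507])}
side {'fovy': 46.76311622133518, 'cx': 314.452046432294, 'cy': 197.6071556738303, 'R': array([[-0.99908689, -0.03733375, -0.02077424],
       [-0.01284199,  0.72616542, -0.68740008],
       [ 0.04074876, -0.68650562, -0.7259818 ]]), 't': array([0.58135411, 0.02162285, 1.42529048])}
wrist {'fovy': 62.748105302796034, 'cx': 314.22421218564784, 'cy': 197.62080961935754, 'R': array([[ 0.44478878, -0.89562953, -0.00326837],
       [-0.85099784, -0.42375578,  0.31021559],
       [-0.27922324, -0.13519904, -0.95066061]]), 't': array([-0.64881305, -0.04087185,  0.38055668])}
```

View pics/top0.png

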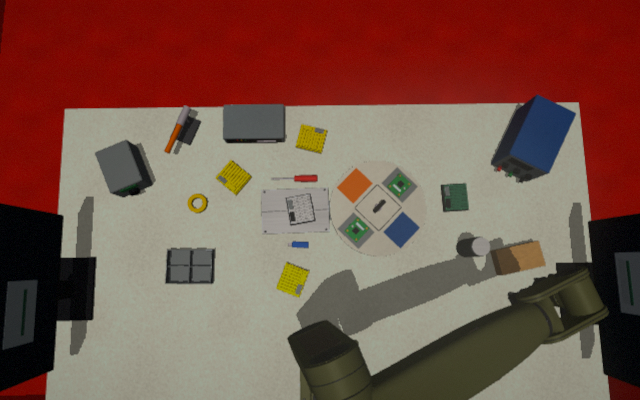

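View pics/side0.png

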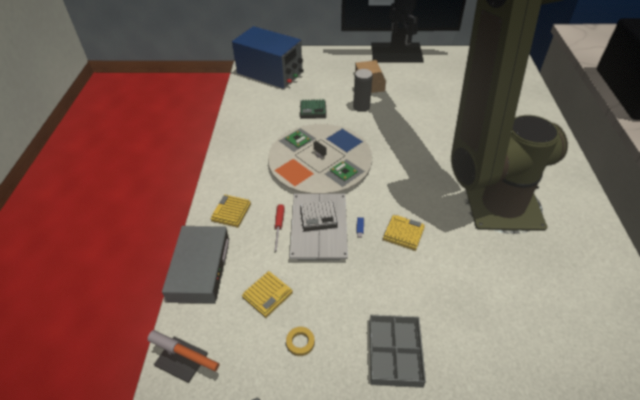

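View pics/wrist0.png

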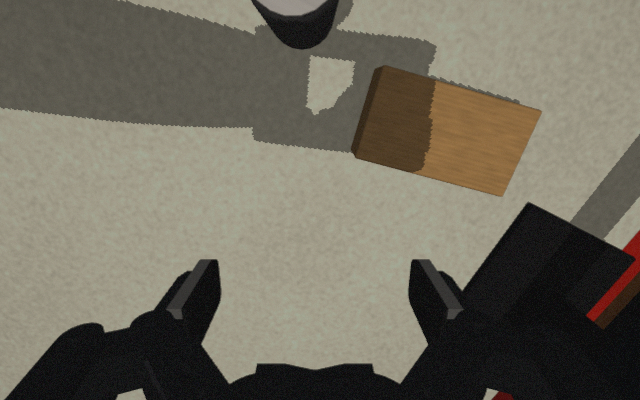

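```bash
cat > h.py <<'E'
from plant import r,capture,get_calibration
import cv2,numpy as np
def K(c):
    f=200/np.tan(np.radians(c["fovy"])/2); return f
def pix2w(c,u,v,z):
    f=K(c);R=np.array(c["R"]);t=np.array(c["t"])
    ray=R.T@np.array([(u-c["cx"])/f,(v-c["cy"])/f,1.0]); o=-R.T@t
    return o+ray*(z-o[2])/ray[2]
def w2pix(c,X):
    f=K(c);p=np.array(c["R"])@np.array(X)+np.array(c["t"]); return np.array([f*p[0]/p[2]+c["cx"],f*p[1]/p[2]+c["cy"]])
def show(p,name,x0,y0,x1,y1,s):
    cv2.imwrite("pics/"+name,cv2.resize(p[y0:y1,x0:x1],None,fx=s,fy=s,interpolation=cv2.INTER_CUBIC))
E
python3 - <<'E'
from h import *
c=get_calibration("top")
p=cv2.imread("pics/top0.png"); show(p,"top0c.png",250,110,450,260,4)
for n,u,v,z in [("deck",295,211,.03),("mod",300,209,.06),("axis",379,207,.06),("blue",402,230,.03),("orange",354,184,.03),("spare",454,197,.03),("can",473,246,.15),("driver",295,179,.01),("dongle",299,245,.01),("tape",197,203,.02)]:
    print(n,pix2w(c,u,v,z).round(3))
E
```

```text
deck [0.561 0.112 0.03 ]
mod [0.564 0.093 0.06 ]
axis [ 0.567 -0.186  0.06 ]
blue [ 0.486 -0.27   0.03 ]
orange [ 0.656 -0.103  0.03 ]
spare [ 0.603 -0.465  0.03 ]
can [ 0.421 -0.476  0.15 ]
driver [0.682 0.112 0.01 ]
dongle [0.44 0.1  0.01]
tape [0.597 0.467 0.02 ]
```

View pics/top0c.png

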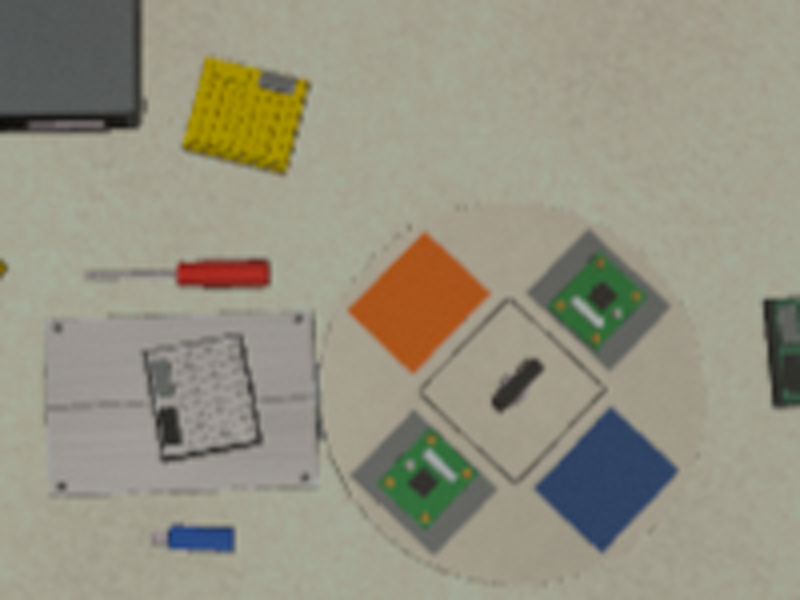

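```bash
cat >> h.py <<'E'
import math
def plan(tx,ty,tz,yaw,n,ease=True):
    """rows from current measured pose to target with n rows; tool down; prints rounded rows"""
    s=r.read_state();p=np.array(s["tool_pos"]);y=s["tool_rot"][2]
    T=np.array([tx,ty,tz])
    dyaw=yaw-y; print("from",p.round(4),round(y,4),"dyaw",round(dyaw,3), "rpy",s["tool_rot"].round(4))
    w=np.ones(n)
    cp=p.copy();cy=y
    for i in range(n):
        f=(i+1)/n
        des=p+(T-p)*f; dy=y+dyaw*f
        e=des-cp
        ex=np.array([math.cos(cy),math.sin(cy),0]);ey=np.array([math.sin(cy),-math.cos(cy),0]);ez=np.array([0,0,-1.])
        t=[round(100*float(e@a),2 if n<6 else 1) for a in (ex,ey,ez)]
        if i==n-1: t=[round(100*float(e@a),2) for a in (ex,ey,ez)]
        a=round(-math.degrees(dy-cy),1 if i<n-1 else 2)
        cp=cp+(t[0]*ex+t[1]*ey+t[2]*ez)/100; cy=cy-math.radians(a)
        print(t,[0,0,a],"|")
E
python3 - <<'E'
from h import *
s=r.read_state();c=get_calibration("wrist");R=np.array(c["R"]);o=-R.T@np.array(c["t"])
y=s["tool_rot"][2];A=np.array([[math.cos(y),math.sin(y),0],[math.sin(y),-math.cos(y),0],[0,0,-1]])
print("cam in tool",A@(o-s["tool_pos"]),"fwd",A@R[2])
plan(.567,-.186,.30,math.radians(135),18)
E
```

```text
cam in tool [ 0.07993398  0.00047058 -0.14215162] fwd [-0.31024098 -0.00250275  0.95065465]
from [ 0.2882 -0.5821  0.2303] 0.4598 dyaw 1.896 rpy [-3.140e+00 -1.000e-04  4.598e-01]
[2.4, -1.3, -0.4] [0, 0, -6.0] |
[2.4, -1.0, -0.4] [0, 0, -6.1] |
[2.6, -0.8, -0.4] [0, 0, -6.0] |
[2.7, -0.5, -0.3] [0, 0, -6.0] |
[2.7, -0.2, -0.4] [0, 0, -6.1] |
[2.6, 0.1, -0.4] [0, 0, -6.0] |
[2.7, 0.4, -0.4] [0, 0, -6.1] |
[2.6, 0.6, -0.4] [0, 0, -6.0] |
[2.6, 0.9, -0.4] [0, 0, -6.0] |
[2.4, 1.2, -0.4] [0, 0, -6.1] |
[2.3, 1.4, -0.4] [0, 0, -6.0] |
[2.1, 1.7, -0.3] [0, 0, -6.0] |
[1.9, 1.8, -0.4] [0, 0, -6.1] |
[1.8, 2.1, -0.4] [0, 0, -6.0] |
[1.5, 2.2, -0.4] [0, 0, -6.0] |
[1.2, 2.4, -0.4] [0, 0, -6.1] |
[1.0, 2.5, -0.4] [0, 0, -6.0] |
[0.77, 2.57, -0.37] [0, 0, -6.06] |
```

Candidates for the module in the top picture are silver-finned on the deck (300,209), yellow (311,138), (234,177) and (293,279), and green (454,197). I choose the silver one on the deck, and the crop confirms the silver fins. The knob is at (379,207) and the blue bay at (402,230).

Emit:
carry_out:
  moves:
    - {"travel": [2.4,-1.3,-0.4],"angular": [0,0,-6],"gripper": 8.5}
    - {"travel": [2.4,-1.0,-0.4],"angular": [0,0,-6],"gripper": 8.5}
    - {"travel": [2.6,-0.8,-0.4],"angular": [0,0,-6],"gripper": 8.5}
    - {"travel": [2.7,-0.5,-0.3],"angular": [0,0,-6],"gripper": 8.5}
    - {"travel": [2.7,-0.2,-0.4],"angular": [0,0,-6],"gripper": 8.5}

```text
clock: 0.57
tool_pos: [0.3663, -0.4707, 0.2498]
tool_rot: [-3.141, -0.0, 0.988]
ft_force: [0.5, -0.4, 0.3]
width: 0.996
```

Emit:
carry_out:
  moves:
    - {"travel": [2.6,0.1,-0.4],"angular": [0,0,-6],"gripper": 8.5}
    - {"travel": [2.7,0.4,-0.4],"angular": [0,0,-6],"gripper": 8.5}
    - {"travel": [2.6,0.6,-0.4],"angular": [0,0,-6],"gripper": 8.5}
    - {"travel": [2.6,0.9,-0.4],"angular": [0,0,-6],"gripper": 8.5}
    - {"travel": [2.4,1.2,-0.4],"angular": [0,0,-6],"gripper": 8.5}

```text
clock: 0.98
tool_pos: [0.4444, -0.3613, 0.2701]
tool_rot: [-3.141, -0.0, 1.512]
ft_force: [0.2, -0.7, 0.4]
width: 0.994
```

Emit:
carry_out:
  moves:
    - {"travel": [2.3,1.4,-0.4],"angular": [0,0,-6],"gripper": 8.5}
    - {"travel": [2.1,1.7,-0.4],"angular": [0,0,-6],"gripper": 8.5}
    - {"travel": [1.9,1.8,-0.4],"angular": [0,0,-6],"gripper": 8.5}
    - {"travel": [1.8,2.1,-0.4],"angular": [0,0,-6],"gripper": 8.5}
    - {"travel": [1.5,2.2,-0.4],"angular": [0,0,-6],"gripper": 8.5}

```text
clock: 1.4
tool_pos: [0.5224, -0.2518, 0.2901]
tool_rot: [-3.141, -0.0, 2.036]
ft_force: [-0.1, -0.5, 0.4]
width: 0.995
```

Emit:
carry_out:
  moves:
    - {"travel": [1.2,2.4,-0.4],"angular": [0,0,-6],"gripper": 8.5}
    - {"travel": [1.0,2.5,-0.4],"angular": [0,0,-6],"gripper": 8.5}
    - {"travel": [0.8,2.6,-0.4],"angular": [0,0,-6.1],"gripper": 8.5}
    - {"travel": [0,0,0],"angular": [0,0,0],"gripper": 8.5}
    - {"travel": [0,0,0],"angular": [0,0,0],"gripper": 8.5}

```text
clock: 1.82
tool_pos: [0.5697, -0.1865, 0.3021]
tool_rot: [-3.141, -0.0, 2.348]
ft_force: [-0.0, -0.5, 0.2]
width: 0.997
```

Run:
```python
from h import *
s=r.read_state();print(s["clock"],s["tool_pos"],s["tool_rot"],s["joint_positions"],s["ft_force"])
import pickle
c=get_calibration("wrist");p,d=capture("wrist");cv2.imwrite("pics/w1.png",p);np.save("pics/w1.npy",d);pickle.dump(c,open("pics/w1.pkl","wb"))
c=get_calibration("top");p,d=capture("top");cv2.imwrite("pics/t1.png",p)
```

```text
1.8167 [ 0.56974131 -0.18651303  0.30211392] [-3.14113638e+00 -2.17505607e-04  2.34786506e+00] [-4.05740418e-01 -2.10337827e-02  1.68274167e+00 -3.41468835e-04
  1.48025873e+00 -1.18277826e+00] [-0.01827644 -0.51848695  0.22957654]
```

View pics/w1.png

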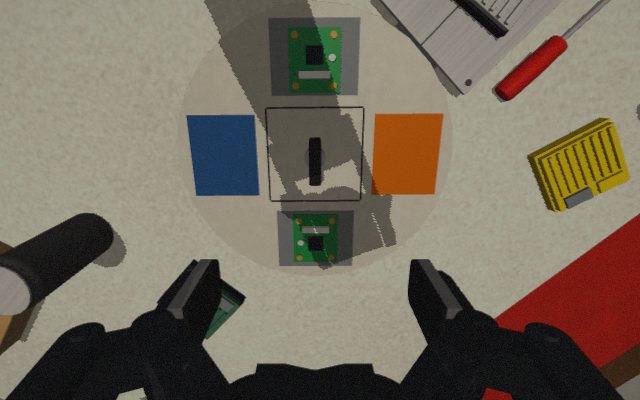

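The wrist view shows the knob top near (315,161), the line square with corners at (266,107), (364,107), (361,201) and (269,201), blue bay on the left, orange on the right.

Run:
```python
from h import *
import pickle
c=pickle.load(open("pics/w1.pkl","rb"));p=cv2.imread("pics/w1.png")
show(p,"w1c.png",240,85,390,225,5)
P=[pix2w(c,u,v,.03)[:2] for u,v in [(266,107),(364,107),(361,201),(269,201)]]
P=np.array(P);print(P.round(4),P.mean(0))
for i in range(4):
    d=P[(i+1)%4]-P[i];print(np.linalg.norm(d),math.degrees(math.atan2(d[1],d[0])))
print("knob",pix2w(c,315,138,.078),pix2w(c,315,185,.078))
t=get_calibration("top")
# disc fit in wrist
for n,q in [("blue",[(187,115),(254,113),(259,194),(196,195)])]:
    Q=np.array([pix2w(c,u,v,.03)[:2] for u,v in q]);print(n,Q.mean(0))
```

```text
[[ 0.4855 -0.1842]
 [ 0.5706 -0.1004]
 [ 0.6566 -0.1853]
 [ 0.5693 -0.2713]] [ 0.57050874 -0.18529138]
0.11944092030536894 44.58733822970933
0.12089603009392758 -44.61744206337338
0.12261668550754755 -135.417084832754
0.12088420087714603 133.87736704669942
knob [ 0.54974521 -0.16443298  0.078     ] [ 0.5877707  -0.20295286  0.078     ]
blue [ 0.48767464 -0.26637572]
```

View pics/w1c.png

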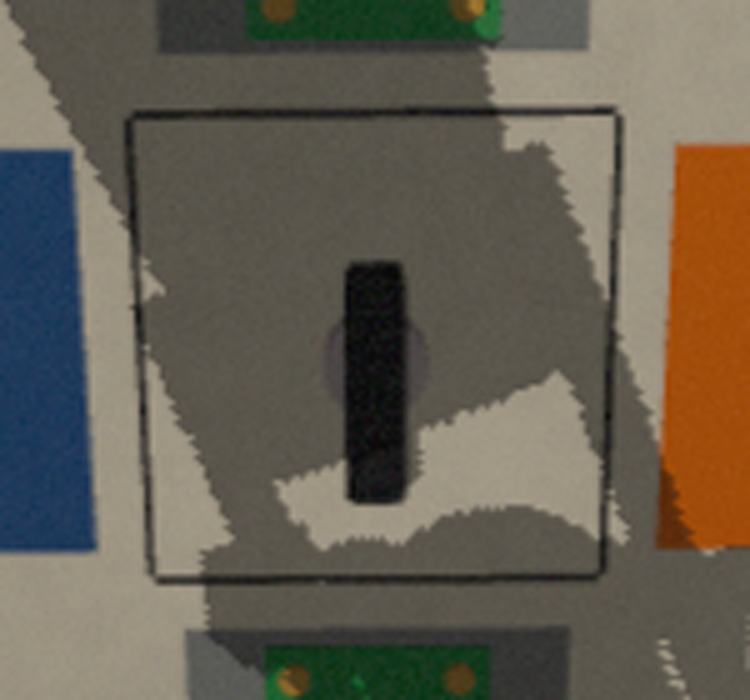

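Emit:
carry_out:
  moves:
    - {"travel": [0.15,0.15,3.8],"angular": [0,0,0],"gripper": 5}
    - {"travel": [0,0,3.8],"angular": [0,0,0],"gripper": 5}
    - {"travel": [0,0,3.8],"angular": [0,0,0],"gripper": 5}
    - {"travel": [0,0,3.8],"angular": [0,0,0],"gripper": 5}
    - {"travel": [0,0,3.8],"angular": [0,0,0],"gripper": 5}

```text
clock: 2.33
tool_pos: [0.5683, -0.1865, 0.1105]
tool_rot: [-3.141, 0.0, 2.344]
ft_force: [0.8, -0.4, 0.5]
width: 0.589
```

Emit:
carry_out:
  moves:
    - {"travel": [0,0,3],"angular": [0,0,0],"gripper": 5}
    - {"travel": [0,0,2.4],"angular": [0,0,0],"gripper": 5}
    - {"travel": [0,0,1.1],"angular": [0,0,0],"gripper": 5}
    - {"travel": [0,0,0],"angular": [0,0,0],"gripper": 5}
    - {"travel": [0,0,0],"angular": [0,0,0],"gripper": 5}

```text
clock: 2.75
tool_pos: [0.5692, -0.1861, 0.0476]
tool_rot: [-3.141, -0.0, 2.345]
ft_force: [0.8, -0.3, 0.4]
width: 0.586
```

Emit:
carry_out:
  grip_force: 60
  moves:
    - {"travel": [0,0,0],"angular": [0,0,0],"gripper": 0.8}
    - {"travel": [0,0,0],"angular": [0,0,0],"gripper": 0.8}
    - {"travel": [0,0,0],"angular": [0,0,0],"gripper": 0.8}
    - {"travel": [0,0,0],"angular": [0,0,0],"gripper": 0.8}
    - {"travel": [0,0,0],"angular": [0,0,0],"gripper": 0.8}

```text
clock: 3.17
tool_pos: [0.5703, -0.1865, 0.0498]
tool_rot: [-3.141, 0.003, 2.348]
ft_force: [-3.6, -3.1, 6.0]
width: 0.153
```

Run:
```python
from h import *
s=r.read_state();print(s["clock"],s["tool_pos"],s["tool_rot"],s["width"],s["ft_force"],s["wrist_torque"])
p,d=capture("wrist");cv2.imwrite("pics/w2.png",p)
```

```text
3.1667 [ 0.57026454 -0.18654713  0.04979747] [-3.14104599  0.00331982  2.34773052] 0.15315586555180527 [-3.57032753 -3.11932673  6.0064346 ] [-0.36694766  0.4724844   0.23761261]
```

View pics/w2.png

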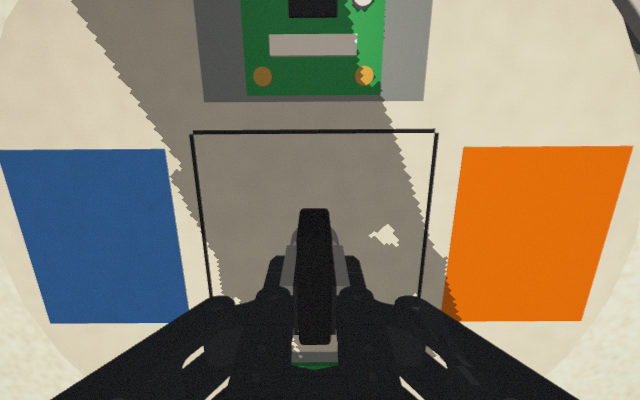

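Run:
```python
from h import *
import pickle
c=pickle.load(open("pics/w1.pkl","rb"));p=cv2.imread("pics/w1.png")
show(p,"w1d.png",370,0,570,110,4)
# top cam deck corners from crop coordinates (4x, origin 250,110)
t=get_calibration("top")
q=[(46,320),(315,310),(318,487),(50,497)]
Q=np.array([pix2w(t,250+u/4,110+v/4,.0305)[:2] for u,v in q]);print(Q.round(4),Q.mean(0))
for i in range(4):
    d=Q[(i+1)%4]-Q[i];print(np.linalg.norm(d),math.degrees(math.atan2(d[1],d[0])))
```

```text
[[ 0.6395  0.2327]
 [ 0.6448 -0.0107]
 [ 0.4842 -0.01  ]
 [ 0.4793  0.229 ]] [0.56195688 0.11023811]
0.2434667078637989 -88.73260183208276
0.16064196735676647 179.7604881996972
0.2391234212269273 91.16884819615795
0.16017515815673372 1.3100214168683852
```

View pics/w1d.png

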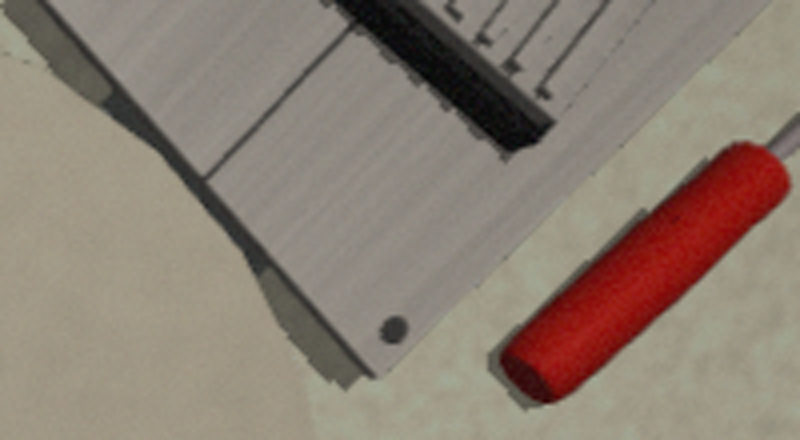

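Run:
```python
from h import *
import pickle
c=pickle.load(open("pics/w1.pkl","rb"))
a,b,m=[pix2w(c,370+u/4,v/4,.0305)[:2] for u,v in [(45,0),(375,375),(205,178)]]
d=b-a;print(a,b,m,math.degrees(math.atan2(d[1],d[0])), np.linalg.norm(m-b))
a,b=[pix2w(c,370+u/4,v/4,.0305)[:2] for u,v in [(385,372),(765,12)]]
d=b-a;print(a,b,math.degrees(math.atan2(d[1],d[0])))
a,b=[pix2w(c,370+u/4,v/4,.0305)[:2] for u,v in [(205,178),(353,25)]]
d=b-a;print(a,b,math.degrees(math.atan2(d[1],d[0])))
```

```text
[ 0.4999115  -0.00916625] [ 0.64466253 -0.00570661] [ 0.56639311 -0.00691444] 1.369144732344903 0.07827874047261563
[ 0.64611336 -0.00306956] [0.64468362 0.12943641] 90.61819714232658
[ 0.56639311 -0.00691444] [0.56564303 0.04702904] 90.7966427907058
```

Emit:
carry_out:
  moves:
    - {"travel": [0,0,-0.3],"angular": [0,0,0],"gripper": 0.8}
    - {"travel": [0,0,0],"angular": [0,0,2],"gripper": 0.8}
    - {"travel": [0,0,0],"angular": [0,0,4],"gripper": 0.8}
    - {"travel": [0,0,0],"angular": [0,0,5],"gripper": 0.8}
    - {"travel": [0,0,0],"angular": [0,0,5],"gripper": 0.8}

```text
clock: 3.63
tool_pos: [0.57, -0.1867, 0.0498]
tool_rot: [3.141, 0.004, 2.065]
ft_force: [5.0, -5.7, -8.3]
width: 0.154
```

Emit:
carry_out:
  moves:
    - {"travel": [0,0,0],"angular": [0,0,5],"gripper": 0.8}
    - {"travel": [0,0,0],"angular": [0,0,5],"gripper": 0.8}
    - {"travel": [0,0,0],"angular": [0,0,5],"gripper": 0.8}
    - {"travel": [0,0,0],"angular": [0,0,5],"gripper": 0.8}
    - {"travel": [0,0,0],"angular": [0,0,5],"gripper": 0.8}

```text
clock: 4.05
tool_pos: [0.5698, -0.1868, 0.0499]
tool_rot: [3.14, 0.004, 1.629]
ft_force: [2.9, -6.6, -8.6]
width: 0.154
```

Emit:
carry_out:
  moves:
    - {"travel": [0,0,0.1],"angular": [0,0,5],"gripper": 0.8}
    - {"travel": [0,0,0],"angular": [0,0,5],"gripper": 0.8}
    - {"travel": [0,0,0],"angular": [0,0,5],"gripper": 0.8}
    - {"travel": [0,0,0],"angular": [0,0,5],"gripper": 0.8}
    - {"travel": [0,0,0],"angular": [0,0,5],"gripper": 0.8}

```text
clock: 4.47
tool_pos: [0.5695, -0.1867, 0.0498]
tool_rot: [3.14, 0.003, 1.193]
ft_force: [-1.2, -5.1, -2.3]
width: 0.154
```

Emit:
carry_out:
  moves:
    - {"travel": [0,0,0],"angular": [0,0,5],"gripper": 0.8}
    - {"travel": [0,0,0],"angular": [0,0,5],"gripper": 0.8}
    - {"travel": [0,0,0],"angular": [0,0,5],"gripper": 0.8}
    - {"travel": [0,0,0],"angular": [0,0,5],"gripper": 0.8}
    - {"travel": [0,0,0],"angular": [0,0,5],"gripper": 0.8}

```text
clock: 4.88
tool_pos: [0.5692, -0.1866, 0.0498]
tool_rot: [3.14, 0.002, 0.756]
ft_force: [-1.0, -4.9, -1.3]
width: 0.147
```

Emit:
carry_out:
  moves:
    - {"travel": [0,0,0],"angular": [0,0,5],"gripper": 0.8}
    - {"travel": [0,0,0],"angular": [0,0,5],"gripper": 0.8}
    - {"travel": [0,0,0],"angular": [0,0,5],"gripper": 0.8}
    - {"travel": [0,0,0],"angular": [0,0,5],"gripper": 0.8}
    - {"travel": [0,0,0],"angular": [0,0,5],"gripper": 0.8}

```text
clock: 5.3
tool_pos: [0.569, -0.1863, 0.0498]
tool_rot: [3.14, 0.001, 0.32]
ft_force: [-1.6, -2.7, -0.8]
width: 0.152
```

Emit:
carry_out:
  moves:
    - {"travel": [0,0,0],"angular": [0,0,5],"gripper": 0.8}
    - {"travel": [0,0,0],"angular": [0,0,5],"gripper": 0.8}
    - {"travel": [0,0,0],"angular": [0,0,4.5],"gripper": 0.8}
    - {"travel": [0,0,0],"angular": [0,0,3],"gripper": 0.8}
    - {"travel": [0,0,0],"angular": [0,0,0],"gripper": 0.8}

```text
clock: 5.72
tool_pos: [0.569, -0.186, 0.0498]
tool_rot: [3.14, 0.001, 0.016]
ft_force: [-2.8, -4.4, 1.1]
width: 0.156
```

Run:
```python
from h import *
s=r.read_state();print(s["clock"],s["tool_pos"],s["tool_rot"],s["width"],s["ft_force"],s["wrist_torque"])
p,d=capture("wrist");cv2.imwrite("pics/w3.png",p)
p,d=capture("top");cv2.imwrite("pics/t3.png",p);show(p,"t3c.png",250,110,450,260,4)
```

```text
5.7167 [ 0.56899235 -0.18602791  0.04981966] [3.14033088e+00 7.75729344e-04 1.55007948e-02] 0.15624842819073792 [-2.79226902 -4.42200727  1.08163307] [-0.56332176  0.65717917 -0.32681716]
```

View pics/w3.png

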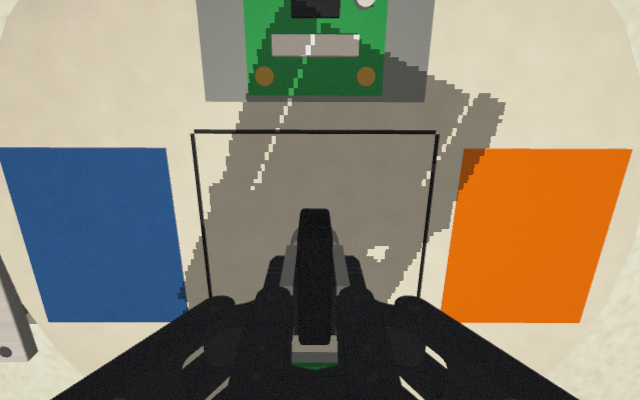

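View pics/t3c.png

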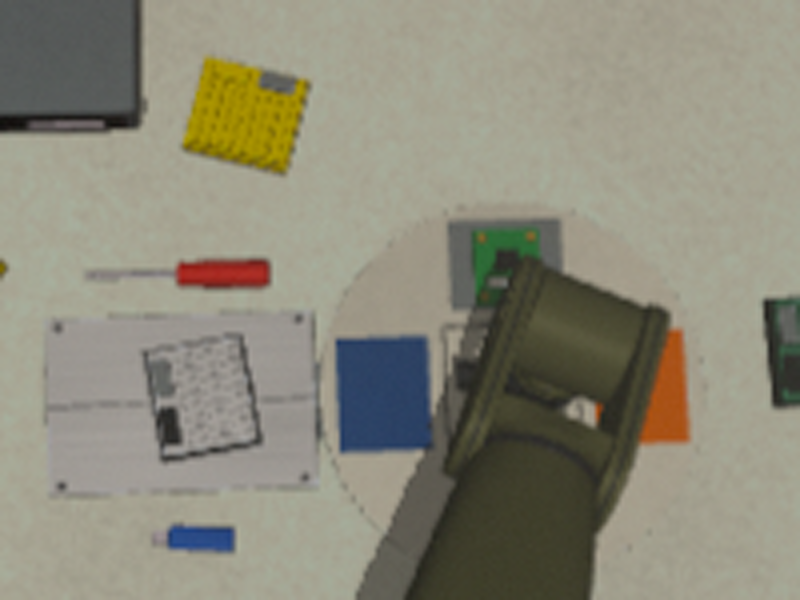

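Emit:
carry_out:
  moves:
    - {"travel": [0,0,0],"angular": [0,0,0],"gripper": 5}
    - {"travel": [0,0,0],"angular": [0,0,0],"gripper": 5}
    - {"travel": [0,0,0],"angular": [0,0,0],"gripper": 5}
    - {"travel": [0,0,-2],"angular": [0,0,0],"gripper": 5}
    - {"travel": [0,0,-3.5],"angular": [0,0,0],"gripper": 5}

```text
clock: 6.23
tool_pos: [0.5663, -0.1836, 0.1]
tool_rot: [-3.137, 0.008, 0.017]
ft_force: [0.1, 0.3, -0.1]
width: 0.586
```

Run:
```python
from h import *
plan(.565,-.01,.33,math.radians(91.2),15)
```

```text
from [ 0.5663 -0.1836  0.1   ] 0.0172 dyaw 1.575 rpy [-3.1371  0.0085  0.0172]
[0.0, -1.2, -1.5] [0, 0, -6.0] |
[0.1, -1.1, -1.6] [0, 0, -6.0] |
[0.3, -1.1, -1.5] [0, 0, -6.0] |
[0.4, -1.1, -1.5] [0, 0, -6.1] |
[0.4, -1.1, -1.6] [0, 0, -6.0] |
[0.6, -1.0, -1.5] [0, 0, -6.0] |
[0.7, -0.9, -1.5] [0, 0, -6.0] |
[0.8, -0.8, -1.6] [0, 0, -6.0] |
[0.9, -0.8, -1.5] [0, 0, -6.0] |
[0.9, -0.7, -1.5] [0, 0, -6.0] |
[1.0, -0.5, -1.6] [0, 0, -6.1] |
[1.1, -0.5, -1.5] [0, 0, -6.0] |
[1.1, -0.3, -1.5] [0, 0, -6.0] |
[1.1, -0.3, -1.6] [0, 0, -6.0] |
[1.2, -0.07, -1.5] [0, 0, -6.02] |
```

Emit:
carry_out:
  moves:
    - {"travel": [0,-1.2,-1.5],"angular": [0,0,-6],"gripper": 5}
    - {"travel": [0.1,-1.1,-1.6],"angular": [0,0,-6],"gripper": 5}
    - {"travel": [0.3,-1.1,-1.5],"angular": [0,0,-6],"gripper": 5}
    - {"travel": [0.4,-1.1,-1.5],"angular": [0,0,-6],"gripper": 5}
    - {"travel": [0.4,-1.1,-1.6],"angular": [0,0,-6],"gripper": 5}

```text
clock: 6.65
tool_pos: [0.5687, -0.1266, 0.1823]
tool_rot: [-3.142, -0.001, 0.546]
ft_force: [0.2, 0.1, -0.1]
width: 0.587
```

Emit:
carry_out:
  moves:
    - {"travel": [0.6,-1.0,-1.5],"angular": [0,0,-6],"gripper": 5}
    - {"travel": [0.7,-0.9,-1.5],"angular": [0,0,-6],"gripper": 5}
    - {"travel": [0.8,-0.8,-1.6],"angular": [0,0,-6],"gripper": 5}
    - {"travel": [0.9,-0.8,-1.5],"angular": [0,0,-6],"gripper": 5}
    - {"travel": [0.9,-0.7,-1.5],"angular": [0,0,-6],"gripper": 5}

```text
clock: 7.07
tool_pos: [0.5686, -0.0687, 0.2584]
tool_rot: [3.141, -0.001, 1.07]
ft_force: [0.3, 0.0, -0.3]
width: 0.583
```

Emit:
carry_out:
  moves:
    - {"travel": [1.0,-0.5,-1.6],"angular": [0,0,-6],"gripper": 5}
    - {"travel": [1.1,-0.5,-1.5],"angular": [0,0,-6],"gripper": 5}
    - {"travel": [1.1,-0.3,-1.5],"angular": [0,0,-6],"gripper": 5}
    - {"travel": [1.1,-0.3,-1.6],"angular": [0,0,-6],"gripper": 5}
    - {"travel": [1.2,-0.1,-1.5],"angular": [0,0,-6],"gripper": 5}

```text
clock: 7.48
tool_pos: [0.5682, -0.0108, 0.3355]
tool_rot: [3.141, -0.001, 1.593]
ft_force: [1.0, 0.9, 0.5]
width: 0.588
```

Emit:
carry_out:
  moves:
    - {"travel": [0,0,0],"angular": [0,0,0],"gripper": 5}
    - {"travel": [0,0,0],"angular": [0,0,0],"gripper": 5}

```text
clock: 7.65
tool_pos: [0.5686, -0.0113, 0.3354]
tool_rot: [3.139, 0.0, 1.586]
ft_force: [0.3, 0.2, -0.6]
width: 0.583
```

```bash
cat >> h.py <<'E'
import pickle
def shot(name,out):
    c=get_calibration(name);p,d=capture(name)
    cv2.imwrite(f"pics/{out}.png",p);np.save(f"pics/{out}.npy",d);pickle.dump(c,open(f"pics/{out}.pkl","wb"))
def load(out):
    return cv2.imread(f"pics/{out}.png"),pickle.load(open(f"pics/{out}.pkl","rb"))
E
python3 - <<'E'
from h import *
s=r.read_state();print(s["clock"],s["tool_pos"],s["tool_rot"],s["joint_positions"][5])
shot("wrist","w4");shot("top","t4");p,_=load("t4");show(p,"t4c.png",250,110,450,260,4)
E
```

```text
7.65 [ 0.56862855 -0.01126642  0.33541614] [3.13897082e+00 3.30372694e-04 1.58637927e+00] -0.129783656292161
```

View pics/w4.png

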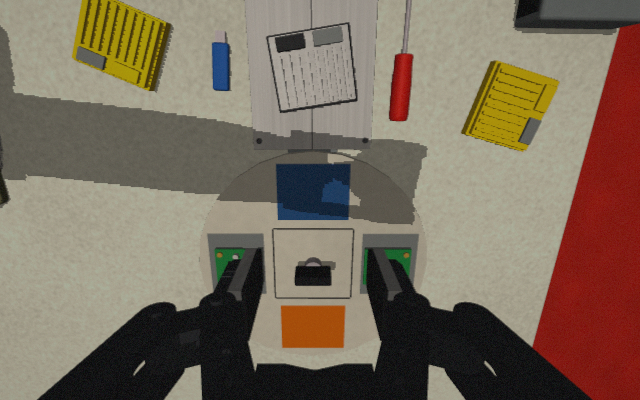

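View pics/t4c.png

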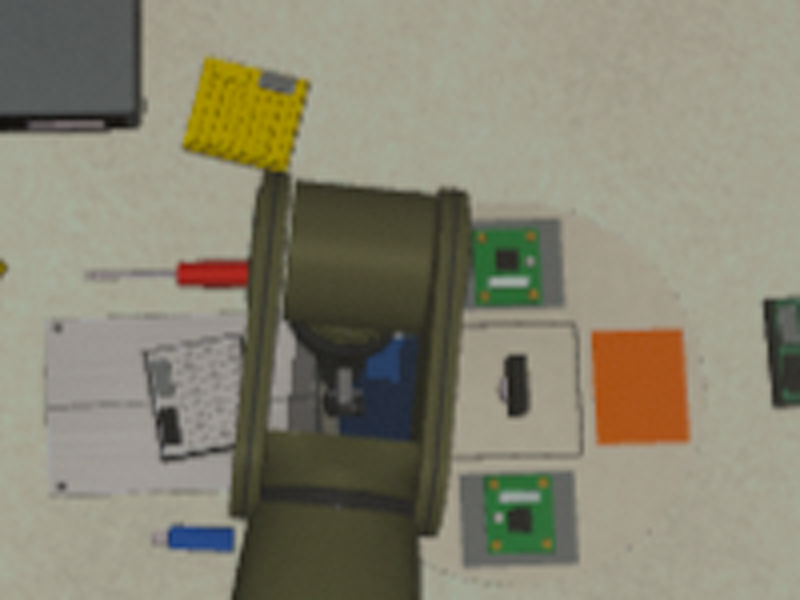

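The wrist view shows the module's top corners near (267,38), (349,24), (356,99) and (281,111). The blue line runs (273,229) to (353,229), and the deck's near edge is at row ~148.

Run:
```python
from h import *
p,c=load("w4")
show(p,"w4a.png",235,0,385,150,5); show(p,"w4b.png",250,140,380,310,4)
```

```text
(no output)
```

View pics/w4a.png

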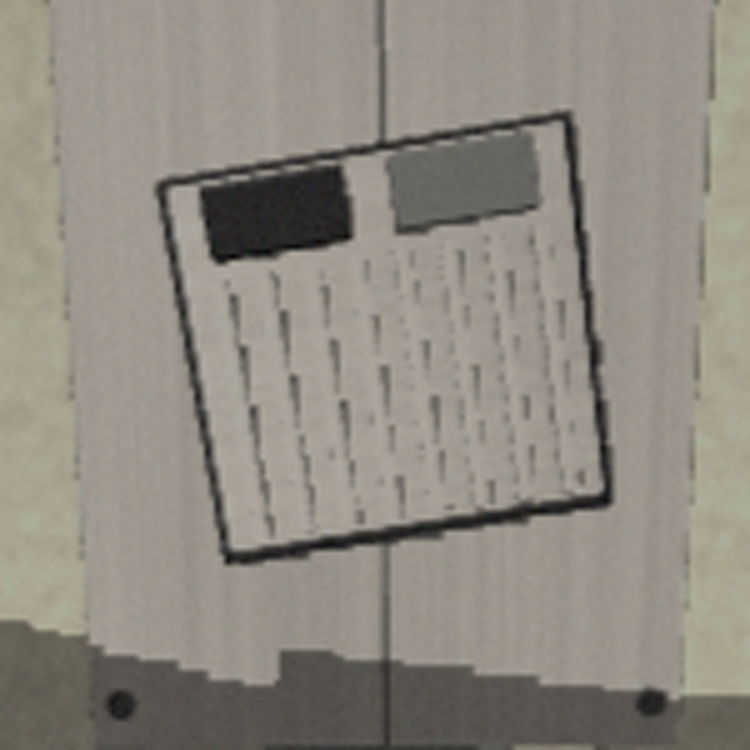

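View pics/w4b.png

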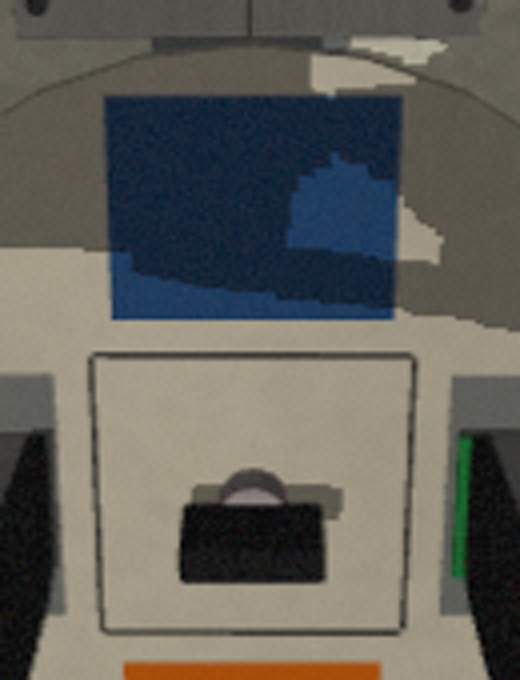

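Run:
```python
from h import *
p,c=load("w4")
Q=np.array([pix2w(c,235+(u-2)/5,(v-2)/5,.0605)[:2] for u,v in [(160,185),(570,113),(611,500),(228,560)]])
print("module",Q.round(4),Q.mean(0).round(4))
for i in range(4):
    d=Q[(i+1)%4]-Q[i];print(np.linalg.norm(d).round(4),round(math.degrees(math.atan2(d[1],d[0])),2))
L=np.array([pix2w(c,250+(u-1.5)/4,140+(v-1.5)/4,.03)[:2] for u,v in [(92,355),(415,356),(402,632),(103,631)]])
print("lines",L.round(4),L.mean(0).round(4))
for i in range(4):
    d=L[(i+1)%4]-L[i];print(np.linalg.norm(d).round(4),round(math.degrees(math.atan2(d[1],d[0])),2))
D=[pix2w(c,u,v,.0305)[:2] for u,v in [(235+380/5,0),(235+386/5,745/5)]]
d=D[0]-D[1];print("deck groove",D,math.degrees(math.atan2(d[1],d[0])))
D=[pix2w(c,u,v,.0305)[:2] for u,v in [(254,149.5),(371,149.5)]];print("deck edge",D)
```

```text
module [[0.5124 0.1269]
 [0.6062 0.1434]
 [0.6204 0.0591]
 [0.5268 0.0433]] [0.5664 0.0932]
0.0952 9.96
0.0855 -80.47
0.0949 -170.46
0.0848 99.77
lines [[ 0.51   -0.1262]
 [ 0.6296 -0.1247]
 [ 0.6308 -0.244 ]
 [ 0.5117 -0.2454]] [ 0.5705 -0.1851]
0.1195 0.71
0.1193 -89.41
0.1191 -179.36
0.1192 90.81
deck groove [array([0.56277148, 0.17178506]), array([ 0.56685923, -0.00730446])] 91.30755941511748
deck edge [array([ 0.48728997, -0.00928876]), array([ 0.64733571, -0.0066781 ])]
```

Run:
```python
from h import *
plan(.564,.19,.15,math.radians(90.8),8)
d=np.load("pics/w4.npy")
p,c=load("w4")
# world height of module top from depth
f=K(c);R=np.array(c["R"]);t=np.array(c["t"])
for u,v in [(235+400/5,350/5),(235+270/5,215/5),(235+470/5,180/5),(262,120),(235+420//5,535//5),(235+164//5,300//5+0)]:
    u=int(u);v=int(v);z=d[v,u]; X=R.T@(np.array([(u-c["cx"])/f*z,(v-c["cy"])/f*z,z])-t);print(u,v,X.round(4))
```

```text
from [ 0.5678 -0.012   0.3331] 1.5854 dyaw -0.001 rpy [-3.1401e+00 -1.0000e-04  1.5854e+00]
[2.5, -0.0, 2.3] [0, 0, 0.0] |
[2.6, -0.0, 2.3] [0, 0, 0.0] |
[2.5, -0.0, 2.3] [0, 0, 0.0] |
[2.5, -0.0, 2.3] [0, 0, 0.0] |
[2.5, -0.1, 2.2] [0, 0, 0.0] |
[2.6, 0.0, 2.3] [0, 0, 0.0] |
[2.5, 0.0, 2.3] [0, 0, 0.0] |
[2.5, 0.01, 2.31] [0, 0, 0.04] |
315 70 [0.5688 0.0922 0.0548]
289 43 [0.5381 0.1208 0.0592]
329 36 [0.5843 0.1287 0.0604]
262 120 [0.4995 0.0303 0.0302]
319 107 [0.575  0.0482 0.03  ]
267 60 [0.5082 0.1043 0.0303]
```

Emit:
carry_out:
  moves:
    - {"travel": [2.5,0,2.3],"angular": [0,0,0],"gripper": 6}
    - {"travel": [2.5,0,2.3],"angular": [0,0,0],"gripper": 6}
    - {"travel": [2.5,0,2.3],"angular": [0,0,0],"gripper": 6}
    - {"travel": [2.5,0,2.3],"angular": [0,0,0],"gripper": 6}
    - {"travel": [2.5,-0.1,2.3],"angular": [0,0,0],"gripper": 6}

```text
clock: 8.17
tool_pos: [0.5643, 0.1134, 0.2164]
tool_rot: [-3.139, 0.0, 1.584]
ft_force: [0.8, 0.2, 0.2]
width: 0.701
```

Emit:
carry_out:
  moves:
    - {"travel": [2.5,0,2.3],"angular": [0,0,0],"gripper": 6}
    - {"travel": [2.5,0,2.3],"angular": [0,0,0],"gripper": 6}
    - {"travel": [2.6,0,2.3],"angular": [0,0,0],"gripper": 6}
    - {"travel": [0,0,0],"angular": [0,0,0],"gripper": 6}
    - {"travel": [0,0,0],"angular": [0,0,0],"gripper": 6}

```text
clock: 8.58
tool_pos: [0.5617, 0.1891, 0.1465]
tool_rot: [-3.135, 0.002, 1.588]
ft_force: [0.3, -0.4, 1.3]
width: 0.707
```

Run:
```python
from h import *
shot("wrist","w5")
shot("side","s5");p,_=load("s5");show(p,"s5c.png",240,100,400,290,4)
s=r.read_state();print(s["clock"],s["tool_pos"],s["tool_rot"],s["qvel"].round(3))
```

```text
8.6833 [0.5639793  0.1883801  0.15007412] [-3.14117171e+00  4.65791605e-04  1.58595371e+00] [-0.013 -0.017 -0.02   0.001 -0.    -0.001]
```

View pics/w5.png

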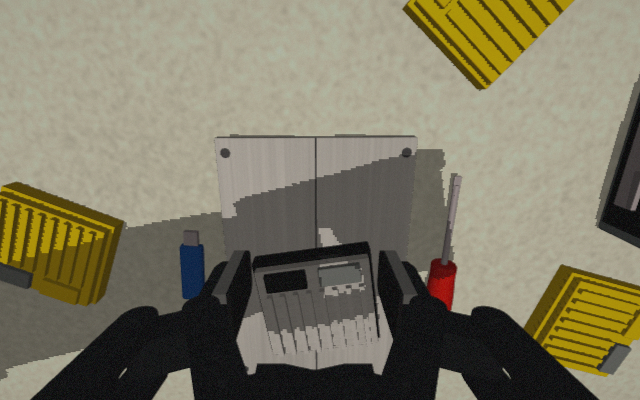

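View pics/s5c.png

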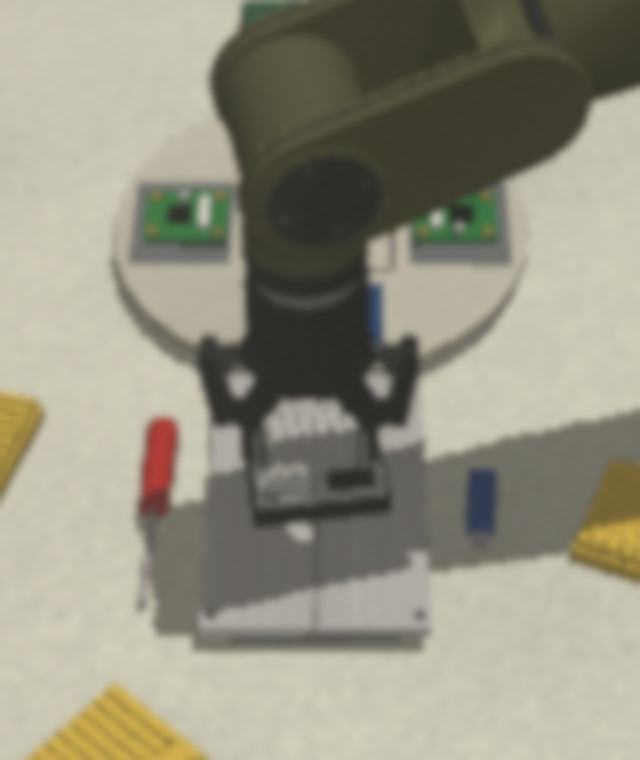

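Emit:
carry_out:
  moves:
    - {"travel": [0,0,3],"angular": [0,0,0],"gripper": 6}
    - {"travel": [0,0,3],"angular": [0,0,0],"gripper": 6}
    - {"travel": [0,0,3],"angular": [0,0,0],"gripper": 6}
    - {"travel": [0,0,1.4],"angular": [0,0,0],"gripper": 6}
    - {"travel": [0,0,0.5],"angular": [0,0,0],"gripper": 6}

```text
clock: 9.1
tool_pos: [0.5626, 0.1877, 0.0391]
tool_rot: [-3.138, 0.001, 1.585]
ft_force: [-0.5, 0.3, 1.0]
width: 0.7
```

Emit:
carry_out:
  moves:
    - {"travel": [0,0,0],"angular": [0,0,0],"gripper": 6}
    - {"travel": [0,0,0],"angular": [0,0,0],"gripper": 6}

```text
clock: 9.27
tool_pos: [0.5654, 0.1891, 0.0432]
tool_rot: [3.139, -0.001, 1.586]
ft_force: [0.1, -0.7, -0.0]
width: 0.702
```

Run:
```python
from h import *
shot("wrist","w6")
shot("top","t6");p,_=load("t6");show(p,"t6c.png",250,110,450,260,4)
s=r.read_state();print(s["clock"],s["tool_pos"],s["tool_rot"],s["ft_force"])
```

```text
9.3667 [0.56577555 0.18946839 0.04390632] [ 3.13737349e+00 -9.28602272e-04  1.58693571e+00] [ 0.56412823 -0.21011264 -0.47781257]
```

View pics/w6.png

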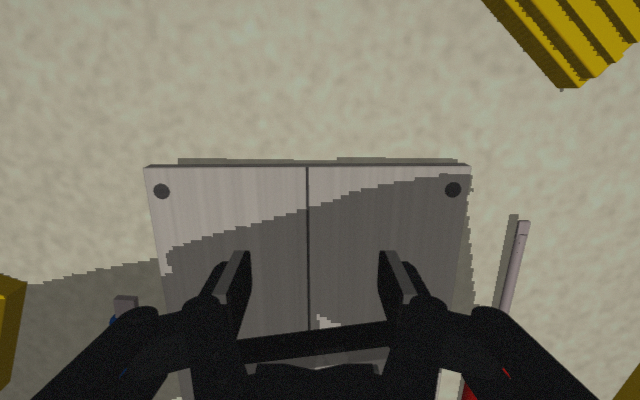

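View pics/t6c.png

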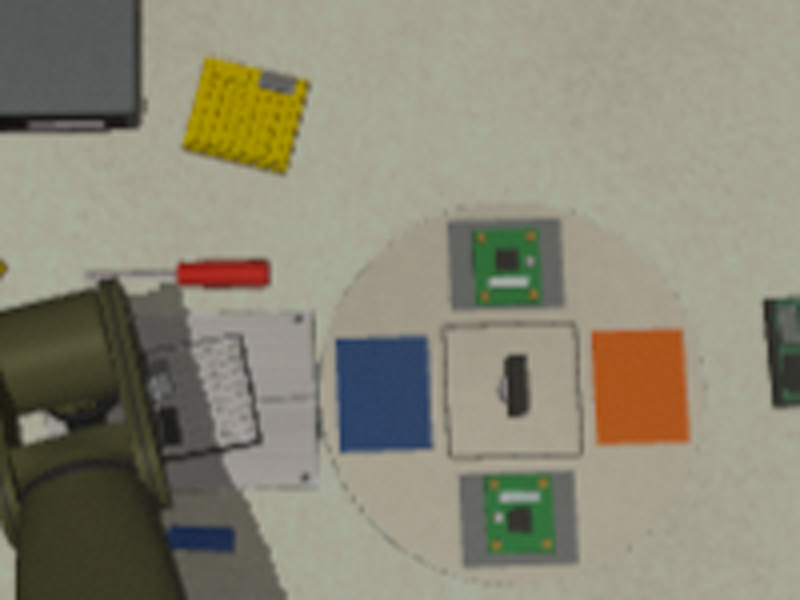

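Emit:
carry_out:
  moves:
    - {"travel": [0,0,0.2],"angular": [0,0,0],"gripper": 6}
    - {"travel": [0,0,0],"angular": [0,0,0],"gripper": 6}
    - {"travel": [0,0,0],"angular": [0,0,0],"gripper": 6}
    - {"travel": [0,0,0],"angular": [0,0,0],"gripper": 6}

```text
clock: 9.7
tool_pos: [0.564, 0.1893, 0.0397]
tool_rot: [3.141, -0.0, 1.587]
ft_force: [-1.5, -0.5, 0.5]
width: 0.701
```

Emit:
carry_out:
  moves:
    - {"travel": [0,0,0],"angular": [0,0,0],"gripper": 6}
    - {"travel": [0,0,0],"angular": [0,0,0],"gripper": 6}

```text
clock: 9.87
tool_pos: [0.5639, 0.1893, 0.0394]
tool_rot: [3.141, -0.0, 1.587]
ft_force: [0.2, 0.8, 0.4]
width: 0.696
```

Emit:
carry_out:
  moves:
    - {"travel": [-0.6,0,0],"angular": [0,0,0.3],"gripper": 6}
    - {"travel": [-0.8,0,0],"angular": [0,0,0],"gripper": 6}
    - {"travel": [-0.6,0,0],"angular": [0,0,0],"gripper": 6}
    - {"travel": [-0.3,0,0],"angular": [0,0,0],"gripper": 6}
    - {"travel": [-0.3,0,0],"angular": [0,0,0],"gripper": 6}

```text
clock: 10.28
tool_pos: [0.5642, 0.1624, 0.0393]
tool_rot: [-3.142, -0.0, 1.581]
ft_force: [-0.9, 0.6, 0.2]
width: 0.696
```

Emit:
carry_out:
  moves:
    - {"travel": [-0.2,0,0],"angular": [0,0,0],"gripper": 6}
    - {"travel": [-0.2,0,0],"angular": [0,0,0],"gripper": 6}
    - {"travel": [-0.2,0,0],"angular": [0,0,0],"gripper": 6}
    - {"travel": [-0.2,0,0],"angular": [0,0,0],"gripper": 6}
    - {"travel": [-0.2,0,0],"angular": [0,0,0],"gripper": 6}

```text
clock: 10.7
tool_pos: [0.5645, 0.1535, 0.0394]
tool_rot: [3.141, -0.001, 1.582]
ft_force: [1.0, 1.8, -0.2]
width: 0.705
```

Emit:
carry_out:
  moves:
    - {"travel": [-0.2,0,0],"angular": [0,0,0],"gripper": 6}
    - {"travel": [-0.2,0,0],"angular": [0,0,0],"gripper": 6}
    - {"travel": [-0.2,0,0],"angular": [0,0,0],"gripper": 6}
    - {"travel": [-0.2,0,0],"angular": [0,0,0],"gripper": 6}
    - {"travel": [-0.2,0,0],"angular": [0,0,0],"gripper": 6}

```text
clock: 11.12
tool_pos: [0.5645, 0.1431, 0.0394]
tool_rot: [3.141, -0.0, 1.582]
ft_force: [1.2, 1.3, -0.5]
width: 0.704
```

Run:
```python
from h import *
shot("top","t7");p,_=load("t7");show(p,"t7c.png",250,150,450,260,4)
shot("wrist","w7")
s=r.read_state();print(s["clock"],s["tool_pos"],s["tool_rot"],s["ft_force"])
```

```text
11.2167 [0.56442588 0.14285379 0.03938122] [-3.14151335e+00  3.27408473e-04  1.58176550e+00] [ 0.18696705  0.91431972 -0.27146948]
```

View pics/t7c.png

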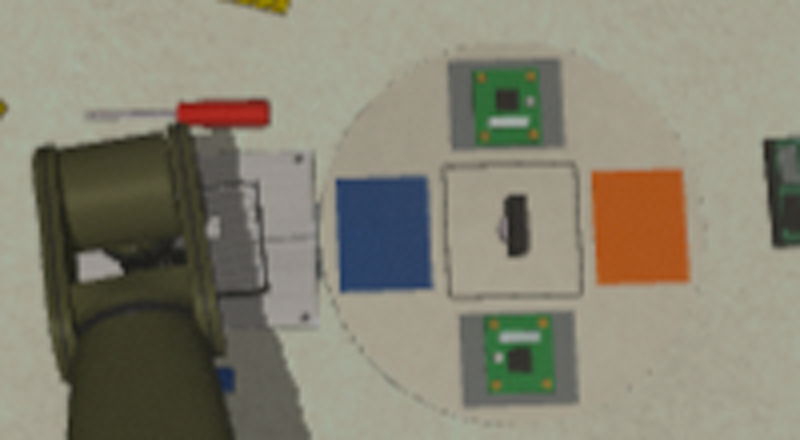

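View pics/w7.png

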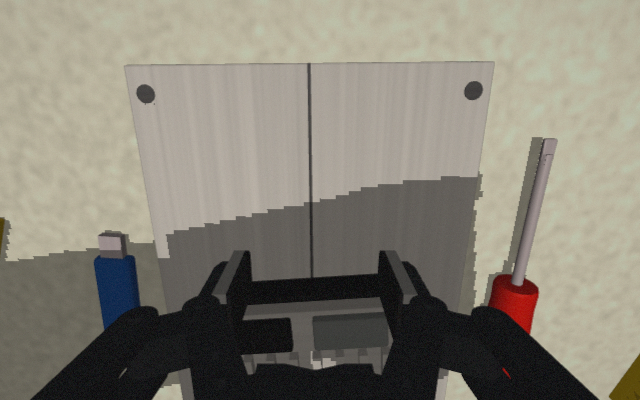

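Emit:
carry_out:
  moves:
    - {"travel": [-0.3,0,0],"angular": [0,0,0],"gripper": 6}
    - {"travel": [-0.3,0,0],"angular": [0,0,0],"gripper": 6}
    - {"travel": [-0.3,0,0],"angular": [0,0,0],"gripper": 6}
    - {"travel": [-0.4,0,0],"angular": [0,0,0],"gripper": 6}
    - {"travel": [-0.4,0,0],"angular": [0,0,0],"gripper": 6}

```text
clock: 11.63
tool_pos: [0.5644, 0.126, 0.0394]
tool_rot: [-3.141, -0.0, 1.582]
ft_force: [-0.7, 3.1, 0.4]
width: 0.704
```

Emit:
carry_out:
  moves:
    - {"travel": [-0.5,0,0],"angular": [0,0,0],"gripper": 6}
    - {"travel": [-0.5,0,0],"angular": [0,0,0],"gripper": 6}
    - {"travel": [-0.5,0,0],"angular": [0,0,0],"gripper": 6}
    - {"travel": [-0.5,0,0],"angular": [0,0,0],"gripper": 6}
    - {"travel": [-0.5,0,0],"angular": [0,0,0],"gripper": 6}

```text
clock: 12.05
tool_pos: [0.5649, 0.1007, 0.0394]
tool_rot: [-3.142, -0.0, 1.582]
ft_force: [-1.0, 4.0, 1.7]
width: 0.699
```

Emit:
carry_out:
  moves:
    - {"travel": [-0.5,0,0],"angular": [0,0,0],"gripper": 6}
    - {"travel": [-0.5,0,0],"angular": [0,0,0],"gripper": 6}
    - {"travel": [-0.5,0,0],"angular": [0,0,0],"gripper": 6}
    - {"travel": [-0.5,0,0],"angular": [0,0,0],"gripper": 6}
    - {"travel": [-0.5,0,0],"angular": [0,0,0],"gripper": 6}

```text
clock: 12.47
tool_pos: [0.5652, 0.0758, 0.0394]
tool_rot: [-3.142, -0.0, 1.582]
ft_force: [-1.6, 2.4, 1.0]
width: 0.704
```

Emit:
carry_out:
  moves:
    - {"travel": [-0.5,0,0],"angular": [0,0,0],"gripper": 6}
    - {"travel": [-0.5,0,0],"angular": [0,0,0],"gripper": 6}
    - {"travel": [-0.5,0,0],"angular": [0,0,0],"gripper": 6}
    - {"travel": [-0.5,0,0],"angular": [0,0,0],"gripper": 6}
    - {"travel": [-0.5,0,0],"angular": [0,0,0],"gripper": 6}

```text
clock: 12.88
tool_pos: [0.5655, 0.0508, 0.0394]
tool_rot: [3.142, -0.0, 1.582]
ft_force: [0.7, 4.3, 1.4]
width: 0.703
```

Emit:
carry_out:
  moves:
    - {"travel": [-0.5,0,0],"angular": [0,0,0],"gripper": 6}
    - {"travel": [-0.5,0,0],"angular": [0,0,0],"gripper": 6}
    - {"travel": [-0.4,0,0],"angular": [0,0,0],"gripper": 6}
    - {"travel": [-0.2,0,0],"angular": [0,0,0],"gripper": 6}
    - {"travel": [0,0,0],"angular": [0,0,0],"gripper": 6}

```text
clock: 13.3
tool_pos: [0.5657, 0.0345, 0.0394]
tool_rot: [3.141, 0.001, 1.582]
ft_force: [-1.1, 0.9, -0.4]
width: 0.703
```

Run:
```python
from h import *
shot("top","t8");p,_=load("t8");show(p,"t8c.png",280,170,440,250,5)
s=r.read_state();print(s["clock"],s["tool_pos"],s["tool_rot"],s["ft_force"])
```

```text
13.35 [0.56552328 0.0344879  0.03911638] [-3.14134684e+00  1.18055047e-03  1.58207373e+00] [-0.04018274 -0.03734299  0.22617228]
```

View pics/t8c.png

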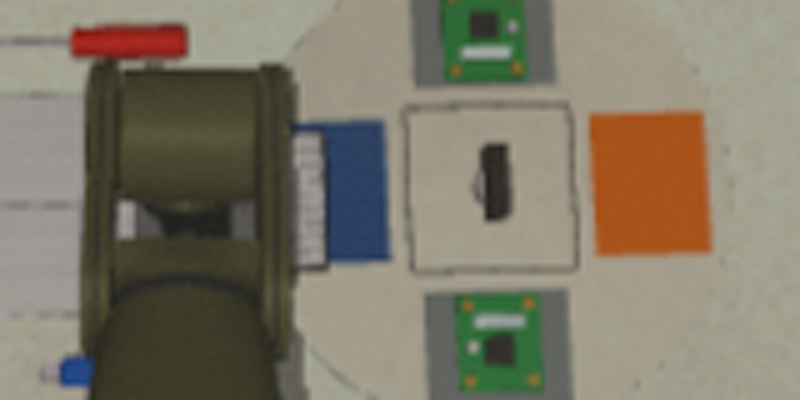

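Run:
```python
from h import *
p,c=load("t8")
g=lambda u,v,z: pix2w(c,280+(u-2)/5,170+(v-2)/5,z)[:2].round(4)
print("lead",[g(323,132,z) for z in (.0305,.06)],[g(327,268,z) for z in (.0305,.06)])
print("line",g(406,104,.03),g(413,271,.03),"bay",g(298,122,.03),g(388,122,.03),g(388,261,.03))
```

```text
lead [array([ 0.6127, -0.066 ]), array([ 0.608 , -0.0637])] [array([ 0.514 , -0.0663]), array([ 0.5112, -0.064 ])]
line [ 0.6324 -0.1268] [ 0.5108 -0.128 ] bay [ 0.6204 -0.0481] [ 0.6194 -0.1133] [ 0.5183 -0.1103]
```

Emit:
carry_out:
  moves:
    - {"travel": [0.5,0,0],"angular": [0,0,0],"gripper": 6}
    - {"travel": [1.5,0,0],"angular": [0,0,0],"gripper": 6}
    - {"travel": [1,0,-2],"angular": [0,0,0],"gripper": 6}
    - {"travel": [0,0,-4],"angular": [0,0,0],"gripper": 6}
    - {"travel": [-1,0,-4],"angular": [0,0,0],"gripper": 6}

```text
clock: 13.77
tool_pos: [0.563, 0.0566, 0.1375]
tool_rot: [-3.135, 0.0, 1.585]
ft_force: [1.4, 0.3, -0.6]
width: 0.701
```

Emit:
carry_out:
  moves:
    - {"travel": [-2.5,0,-3],"angular": [0,0,0],"gripper": 6}
    - {"travel": [-2.5,0,-3],"angular": [0,0,0],"gripper": 6}
    - {"travel": [-2.5,0,-3],"angular": [0,0,0],"gripper": 6}
    - {"travel": [-2.5,0,-2],"angular": [0,0,0],"gripper": 6}
    - {"travel": [-0.5,0,0],"angular": [0,0,0],"gripper": 6}

```text
clock: 14.18
tool_pos: [0.5689, -0.0532, 0.2553]
tool_rot: [3.133, 0.004, 1.579]
ft_force: [1.1, -0.4, 0.9]
width: 0.704
```

Emit:
carry_out:
  moves:
    - {"travel": [0,0,0],"angular": [0,0,0],"gripper": 6}
    - {"travel": [0,0,0],"angular": [0,0,0],"gripper": 6}
    - {"travel": [0,0,0],"angular": [0,0,0],"gripper": 6}
    - {"travel": [0,0,0],"angular": [0,0,0],"gripper": 6}

```text
clock: 14.52
tool_pos: [0.5656, -0.0486, 0.2469]
tool_rot: [-3.138, -0.001, 1.583]
ft_force: [-0.4, 0.1, 0.5]
width: 0.702
```

Run:
```python
from h import *
shot("wrist","w9");p,_=load("w9")
s=r.read_state();print(s["clock"],s["tool_pos"],s["tool_rot"],s["ft_force"])
show(p,"w9c.png",235,60,395,250,4)
```

```text
14.5667 [ 0.56580702 -0.04864719  0.24735612] [-3.13842137e+00 -6.42706258e-04  1.58343133e+00] [-0.83905932  0.47185417 -1.20797428]
```

View pics/w9.png

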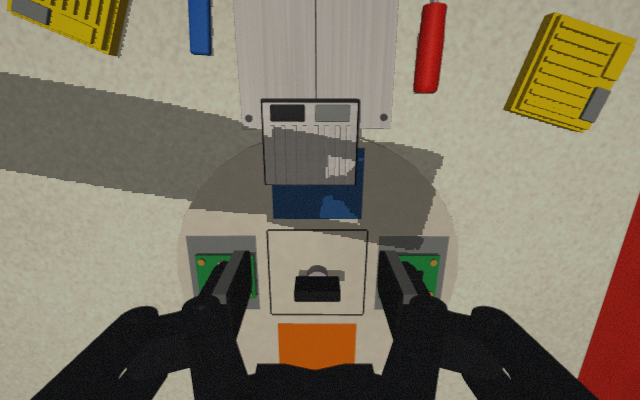

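View pics/w9c.png

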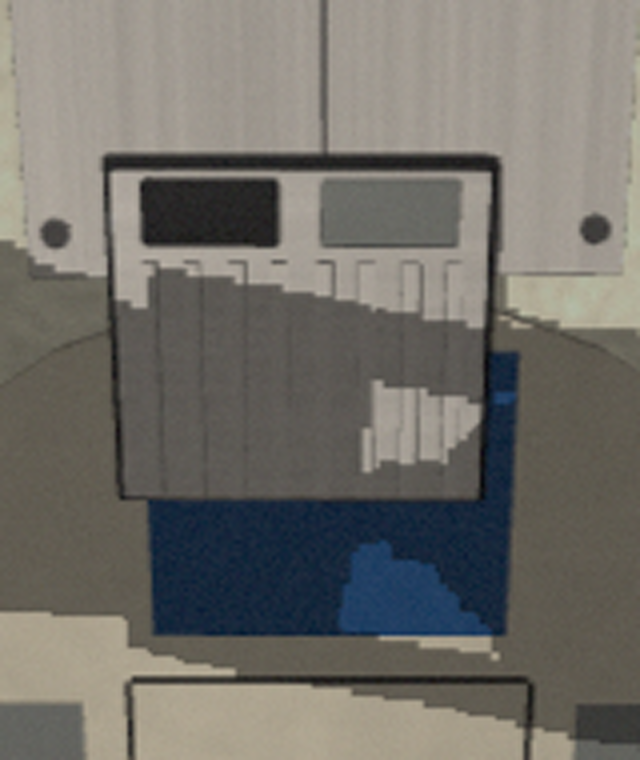

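Run:
```python
from h import *
p,c=load("w9")
g=lambda u,v,z: pix2w(c,235+(u-1.5)/4,60+(v-1.5)/4,z)[:2].round(4)
for z in (.0555,.0605):
    print(z,"lead",g(120,498,z),g(482,498,z),"reartop",g(104,156,z),g(498,157,z))
print("rear bottom z.0305", g(105,156,.0305))
print("line",g(127,681,.03),g(532,681,.03), "bay",g(153,634,.03),g(505,634,.03))
```

```text
0.0555 lead [ 0.513  -0.0632] [ 0.6085 -0.0617] reartop [0.5119 0.0233] [0.6079 0.0244]
0.0605 lead [ 0.5138 -0.0617] [ 0.6079 -0.0603] reartop [0.5127 0.0234] [0.6073 0.0245]
rear bottom z.0305 [0.5082 0.0227]
line [ 0.5092 -0.1268] [ 0.6296 -0.125 ] bay [ 0.5173 -0.1117] [ 0.6207 -0.1101]
```

Run:
```python
from h import *
p,c=load("w9");d=np.load("pics/w9.npy")
f=K(c);R=np.array(c["R"]);t=np.array(c["t"])
def X(u,v):
    z=float(d[v,u]);return (R.T@(np.array([(u-c["cx"])/f*z,(v-c["cy"])/f*z,z])-t)).round(4)
u=235+300//4
for v in list(range(96,104))+list(range(178,190)): print(v,X(u,v),p[v,u])
v=150
for u in list(range(260,270))+list(range(350,361)): print(u,X(u,v))
```

```text
96 [0.5596 0.0261 0.0292] [150 159 167]
97 [0.5596 0.0251 0.03  ] [148 157 163]
98 [0.5597 0.0241 0.0296] [ 95 101 105]
99 [0.5599 0.0234 0.0457] [45 46 47]
100 [0.5599 0.0224 0.0446] [30 30 32]
101 [0.5599 0.0215 0.0458] [35 33 34]
102 [0.5601 0.0208 0.0553] [70 75 78]
103 [0.5601 0.0199 0.0553] [144 152 159]
178 [ 0.5609 -0.0557  0.0557] [82 84 88]
179 [ 0.5609 -0.0571  0.0544] [82 88 91]
180 [ 0.5609 -0.0582  0.0546] [83 88 91]
181 [ 0.5609 -0.0591  0.0553] [86 90 93]
182 [ 0.5609 -0.0604  0.0546] [85 90 93]
183 [ 0.5609 -0.0615  0.0544] [78 87 90]
184 [ 0.5609 -0.0629  0.0535] [57 62 64]
185 [ 0.5606 -0.0712  0.0279] [60 43 35]
186 [ 0.5606 -0.072   0.0294] [61 41 27]
187 [ 0.5606 -0.0729  0.0302] [59 38 27]
188 [ 0.5606 -0.0747  0.0282] [62 42 25]
189 [ 0.5606 -0.0757  0.0287] [58 35 15]
260 [ 0.5049 -0.0318  0.0281]
261 [ 0.5061 -0.0316  0.0291]
262 [ 0.5074 -0.0314  0.0303]
263 [ 0.5109 -0.0287  0.0453]
264 [ 0.5121 -0.0286  0.0462]
265 [ 0.5143 -0.0273  0.0536]
266 [ 0.5155 -0.027   0.0549]
267 [ 0.5165 -0.0271  0.0546]
268 [ 0.5175 -0.0271  0.0545]
269 [ 0.5185 -0.0271  0.0545]
350 [ 0.6016 -0.026   0.0538]
351 [ 0.6026 -0.0259  0.0544]
352 [ 0.6036 -0.0259  0.0539]
353 [ 0.6046 -0.0259  0.0542]
354 [ 0.6055 -0.0257  0.0553]
355 [ 0.6065 -0.0255  0.0559]
356 [ 0.6087 -0.0271  0.0464]
357 [ 0.6099 -0.0273  0.0451]
358 [ 0.6131 -0.0301  0.029 ]
359 [ 0.6142 -0.0301  0.0284]
360 [ 0.6154 -0.0302  0.0282]
```

The wrist view shows the module square in the bay: leading edge at row ~184, line at row ~230, and the module about 9 mm to the left of centre. Depth puts the case rim 15 mm up, with the cover inset 2.5 mm. 60 mm remain forward and +8 mm sideways.

Emit:
carry_out:
  moves:
    - {"travel": [2.8,-0.1,0.5],"angular": [0,0,0],"gripper": 6}
    - {"travel": [2.8,-0.1,1.5],"angular": [0,0,0],"gripper": 6}
    - {"travel": [2.8,-0.1,2.5],"angular": [0,0,0],"gripper": 6}
    - {"travel": [2.0,0,3],"angular": [0,0,0],"gripper": 6}
    - {"travel": [1,0,3],"angular": [0,0,0],"gripper": 6}

```text
clock: 14.98
tool_pos: [0.5619, 0.0672, 0.1432]
tool_rot: [3.141, -0.001, 1.585]
ft_force: [0.5, -0.8, -1.0]
width: 0.702
```

Emit:
carry_out:
  moves:
    - {"travel": [0,0,3],"angular": [0,0,0],"gripper": 6}
    - {"travel": [0,0,3],"angular": [0,0,0],"gripper": 6}
    - {"travel": [0,0,2],"angular": [0,0,0],"gripper": 6}
    - {"travel": [0,0,1],"angular": [0,0,0],"gripper": 6}
    - {"travel": [0,0,0.5],"angular": [0,0,0],"gripper": 6}

```text
clock: 15.4
tool_pos: [0.5604, 0.0648, 0.0466]
tool_rot: [-3.137, 0.0, 1.583]
ft_force: [-0.7, -0.2, -0.3]
width: 0.702
```

Emit:
carry_out:
  moves:
    - {"travel": [0,0,0],"angular": [0,0,0],"gripper": 6}
    - {"travel": [0,0,0],"angular": [0,0,0],"gripper": 6}
    - {"travel": [0,0,0],"angular": [0,0,0],"gripper": 6}
    - {"travel": [0,0,0],"angular": [0,0,0],"gripper": 6}
    - {"travel": [0,0,0],"angular": [0,0,0],"gripper": 6}

```text
clock: 15.82
tool_pos: [0.5633, 0.0642, 0.0508]
tool_rot: [3.139, -0.0, 1.582]
ft_force: [0.2, -0.1, -0.3]
width: 0.702
```

Emit:
carry_out:
  moves:
    - {"travel": [0,0,0],"angular": [0,0,0],"gripper": 6}
    - {"travel": [0,0,0],"angular": [0,0,0],"gripper": 6}
    - {"travel": [0,0,0],"angular": [0,0,0],"gripper": 6}

```text
clock: 16.07
tool_pos: [0.5624, 0.0642, 0.0496]
tool_rot: [3.141, -0.0, 1.582]
ft_force: [-0.5, 0.6, -0.5]
width: 0.701
```

Emit:
carry_out:
  moves:
    - {"travel": [-0.3,-0.1,0.5],"angular": [0,0,0],"gripper": 6}
    - {"travel": [-0.5,0,0.4],"angular": [0,0,0],"gripper": 6}
    - {"travel": [-0.5,0,0.15],"angular": [0,0,0],"gripper": 6}
    - {"travel": [-0.5,0,0],"angular": [0,0,0],"gripper": 6}
    - {"travel": [-0.4,0,0],"angular": [0,0,0],"gripper": 6}

```text
clock: 16.48
tool_pos: [0.5612, 0.0414, 0.0384]
tool_rot: [-3.141, 0.0, 1.582]
ft_force: [0.4, 0.1, 1.0]
width: 0.698
```

Emit:
carry_out:
  moves:
    - {"travel": [-0.2,0,0],"angular": [0,0,0],"gripper": 6}
    - {"travel": [-0.2,0,0],"angular": [0,0,0],"gripper": 6}
    - {"travel": [-0.2,0,0],"angular": [0,0,0],"gripper": 6}
    - {"travel": [-0.2,0,0],"angular": [0,0,0],"gripper": 6}
    - {"travel": [-0.2,0,0],"angular": [0,0,0],"gripper": 6}

```text
clock: 16.9
tool_pos: [0.5618, 0.0326, 0.039]
tool_rot: [3.141, -0.001, 1.582]
ft_force: [0.0, 3.3, -0.3]
width: 0.696
```

Emit:
carry_out:
  moves:
    - {"travel": [-0.35,0.05,0],"angular": [0,0,0],"gripper": 6}
    - {"travel": [-0.35,0.05,0],"angular": [0,0,0],"gripper": 6}
    - {"travel": [-0.35,0.05,0],"angular": [0,0,0],"gripper": 6}
    - {"travel": [-0.35,0.05,0],"angular": [0,0,0],"gripper": 6}
    - {"travel": [-0.35,0.05,0],"angular": [0,0,0],"gripper": 6}

```text
clock: 17.32
tool_pos: [0.5644, 0.0144, 0.0388]
tool_rot: [-3.142, -0.0, 1.582]
ft_force: [-1.1, 3.1, 0.2]
width: 0.7
```

Emit:
carry_out:
  moves:
    - {"travel": [-0.35,0.05,0],"angular": [0,0,0],"gripper": 6}
    - {"travel": [-0.35,0.05,0],"angular": [0,0,0],"gripper": 6}
    - {"travel": [-0.35,0.05,0],"angular": [0,0,0],"gripper": 6}
    - {"travel": [-0.35,0.05,0],"angular": [0,0,0],"gripper": 6}
    - {"travel": [-0.35,0.05,0],"angular": [0,0,0],"gripper": 6}

```text
clock: 17.73
tool_pos: [0.567, -0.0032, 0.0387]
tool_rot: [-3.141, -0.0, 1.582]
ft_force: [-0.5, 1.9, 0.3]
width: 0.706
```

Emit:
carry_out:
  moves:
    - {"travel": [-0.35,0.05,0],"angular": [0,0,0],"gripper": 6}
    - {"travel": [-0.35,0.05,0],"angular": [0,0,0],"gripper": 6}
    - {"travel": [-0.35,0.05,0],"angular": [0,0,0],"gripper": 6}
    - {"travel": [-0.25,0.05,0],"angular": [0,0,0],"gripper": 6}
    - {"travel": [-0.15,0,0],"angular": [0,0,0],"gripper": 6}

```text
clock: 18.15
tool_pos: [0.5692, -0.0177, 0.0387]
tool_rot: [-3.141, 0.0, 1.582]
ft_force: [1.0, 1.8, -0.0]
width: 0.702
```

Emit:
carry_out:
  moves:
    - {"travel": [0,0,0],"angular": [0,0,0],"gripper": 6}
    - {"travel": [0,0,0],"angular": [0,0,0],"gripper": 6}

```text
clock: 18.32
tool_pos: [0.5694, -0.0178, 0.039]
tool_rot: [3.141, 0.001, 1.582]
ft_force: [-0.3, -0.6, -0.4]
width: 0.7
```

Run:
```python
from h import *
shot("top","t10");p,_=load("t10");show(p,"t10c.png",280,170,440,250,5)
s=r.read_state();print(s["clock"],s["tool_pos"],s["tool_rot"],s["ft_force"])
```

```text
18.3667 [ 0.56944572 -0.01763423  0.03902366] [3.14107875e+00 8.05090335e-04 1.58226804e+00] [-0.52295264  0.62916785 -0.55674733]
```

View pics/t10c.png

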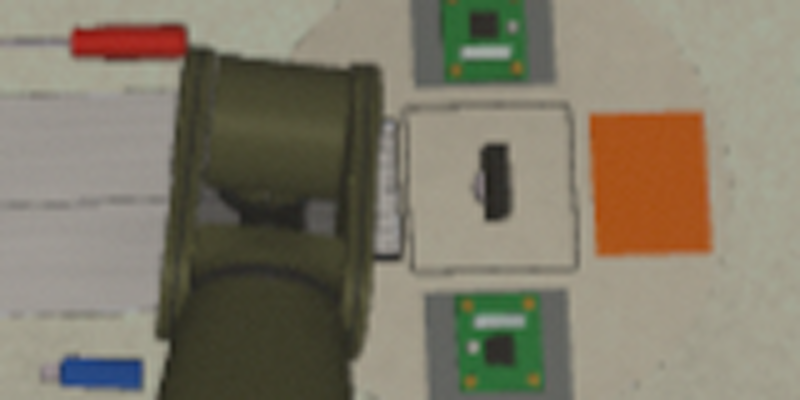

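Emit:
carry_out:
  moves:
    - {"travel": [0.5,0,0],"angular": [0,0,0],"gripper": 6}
    - {"travel": [1,0,0],"angular": [0,0,0],"gripper": 6}
    - {"travel": [0.5,0,-2.5],"angular": [0,0,0],"gripper": 6}
    - {"travel": [0,0,-4],"angular": [0,0,0],"gripper": 6}
    - {"travel": [-1,0,-3.5],"angular": [0,0,0],"gripper": 6}

```text
clock: 18.78
tool_pos: [0.5681, -0.005, 0.1392]
tool_rot: [-3.139, -0.001, 1.585]
ft_force: [1.5, 0.1, -0.8]
width: 0.704
```

Emit:
carry_out:
  moves:
    - {"travel": [-3.5,0,-2],"angular": [0,0,0],"gripper": 6}
    - {"travel": [-4,0,0],"angular": [0,0,0],"gripper": 6}
    - {"travel": [-4,0,0],"angular": [0,0,0],"gripper": 6}
    - {"travel": [-4,0,0],"angular": [0,0,0],"gripper": 6}
    - {"travel": [-3,0,0],"angular": [0,0,0],"gripper": 6}

```text
clock: 19.2
tool_pos: [0.5713, -0.1941, 0.1594]
tool_rot: [3.141, 0.001, 1.582]
ft_force: [1.1, 1.3, 0.2]
width: 0.702
```

Emit:
carry_out:
  moves:
    - {"travel": [-1.5,0,0],"angular": [0,0,0],"gripper": 6}
    - {"travel": [0,0,0],"angular": [0,0,0],"gripper": 6}
    - {"travel": [0,0,0],"angular": [0,0,0],"gripper": 6}
    - {"travel": [0,0,0],"angular": [0,0,0],"gripper": 6}
    - {"travel": [0,0,0],"angular": [0,0,0],"gripper": 6}

```text
clock: 19.62
tool_pos: [0.5715, -0.2055, 0.1587]
tool_rot: [-3.141, -0.001, 1.584]
ft_force: [0.1, -0.4, 0.3]
width: 0.7
```

Emit:
carry_out:
  moves:
    - {"travel": [0,0,0],"angular": [0,0,0],"gripper": 6}
    - {"travel": [0,0,0],"angular": [0,0,0],"gripper": 6}
    - {"travel": [0,0,0],"angular": [0,0,0],"gripper": 6}

```text
clock: 19.87
tool_pos: [0.5715, -0.2064, 0.1589]
tool_rot: [3.142, -0.0, 1.583]
ft_force: [0.1, -0.9, 0.0]
width: 0.703
```

Run:
```python
from h import *
shot("wrist","w11");p,c=load("w11")
s=r.read_state();print(s["clock"],s["tool_pos"],s["tool_rot"],s["ft_force"])
print("line pix",w2pix(c,[.51,-.1265,.03]),w2pix(c,[.63,-.125,.03]))
show(p,"w11c.png",220,20,400,170,4)
```

```text
19.9167 [ 0.571456   -0.20660835  0.15888198] [ 3.14148613e+00 -1.27403204e-05  1.58286223e+00] [-0.11128659  1.29229648 -0.61476412]
line pix [236.86568174  89.42838972] [389.77177566  89.59049767]
```

View pics/w11.png

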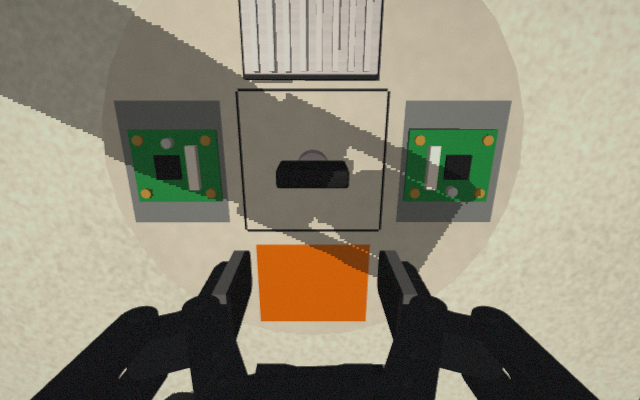

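View pics/w11c.png

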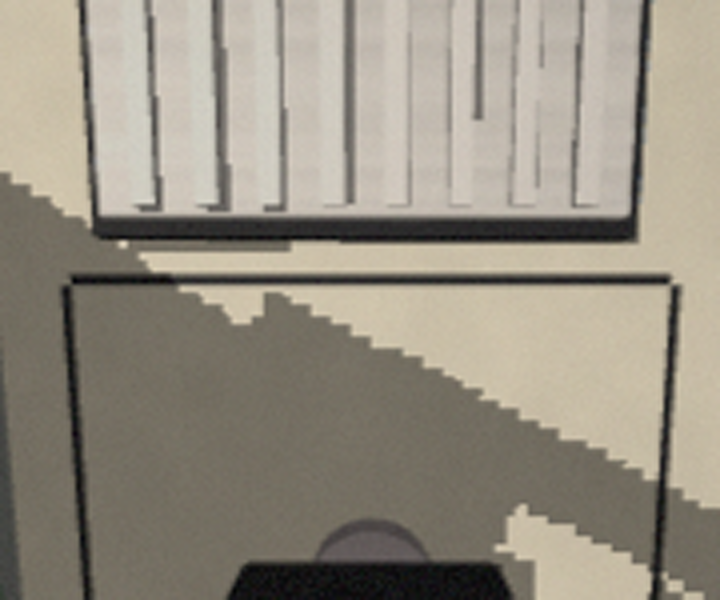

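Run:
```python
from h import *
p,c=load("w11")
# subpixel profile: vertical gray profiles at several columns
g=cv2.cvtColor(p,cv2.COLOR_BGR2GRAY).astype(float)
for u in (250,265,280,300,320,340,355,370):
    print(u,[int(x) for x in g[70:96,u-1:u+2].mean(1)])
G=lambda u,v,z=.03: pix2w(c,u,v,z)[:2]
print(G(244,79.5),G(379,79.5),G(237,89.7),G(388,89.7))
```

```text
250 [199, 198, 199, 172, 92, 51, 46, 48, 42, 24, 164, 175, 121, 112, 111, 111, 111, 111, 73, 31, 22, 84, 107, 111, 109, 110]
265 [197, 197, 197, 174, 93, 52, 48, 46, 42, 19, 104, 112, 110, 188, 196, 196, 197, 196, 133, 64, 48, 139, 176, 122, 110, 112]
280 [193, 194, 195, 174, 95, 49, 47, 44, 44, 16, 81, 108, 111, 190, 196, 196, 197, 196, 133, 63, 44, 150, 192, 196, 195, 196]
300 [198, 182, 191, 174, 103, 52, 43, 43, 43, 19, 139, 189, 192, 193, 193, 193, 193, 193, 133, 62, 46, 148, 191, 195, 196, 196]
320 [196, 166, 188, 173, 105, 55, 43, 42, 42, 22, 81, 183, 192, 193, 193, 193, 194, 193, 130, 61, 43, 149, 189, 194, 194, 194]
340 [187, 188, 188, 171, 107, 48, 41, 40, 41, 19, 81, 182, 190, 191, 191, 192, 191, 193, 130, 59, 42, 147, 188, 193, 193, 192]
355 [183, 185, 186, 175, 107, 47, 39, 40, 41, 16, 81, 179, 188, 188, 190, 190, 190, 190, 129, 60, 41, 145, 186, 190, 191, 191]
370 [183, 176, 184, 175, 104, 44, 37, 37, 36, 26, 78, 178, 185, 186, 187, 188, 188, 189, 127, 56, 40, 143, 185, 187, 188, 188]
[ 0.51598579 -0.11908367] [ 0.62099068 -0.11766608] [ 0.5100934  -0.12670125] [ 0.62861637 -0.12510034]
```

The wrist view from above the axis shows the leading lower edge at row ~80.0 and the line's centre at row 89.45, both level. The gap is ≈7.0 mm and the module is 1.3 mm off sideways. It needs one last short push.

Emit:
carry_out:
  moves:
    - {"travel": [3.5,0,0],"angular": [0,0,0],"gripper": 6}
    - {"travel": [4,0,0],"angular": [0,0,0],"gripper": 6}
    - {"travel": [4,0,0],"angular": [0,0,0],"gripper": 6}
    - {"travel": [4,0,0],"angular": [0,0,0],"gripper": 6}
    - {"travel": [3.5,0,0],"angular": [0,0,0],"gripper": 6}

```text
clock: 20.33
tool_pos: [0.5688, -0.015, 0.159]
tool_rot: [3.141, -0.0, 1.582]
ft_force: [0.4, 0.4, 0.1]
width: 0.696
```

Emit:
carry_out:
  moves:
    - {"travel": [2.3,0,1],"angular": [0,0,0],"gripper": 6}
    - {"travel": [0.5,0,3],"angular": [0,0,0],"gripper": 6}
    - {"travel": [0,0,3],"angular": [0,0,0],"gripper": 6}
    - {"travel": [0,0,2],"angular": [0,0,0],"gripper": 6}
    - {"travel": [0,0,1],"angular": [0,0,0],"gripper": 6}

```text
clock: 20.75
tool_pos: [0.5666, 0.0115, 0.0554]
tool_rot: [-3.136, -0.0, 1.583]
ft_force: [-0.1, -0.3, -0.9]
width: 0.704
```

Emit:
carry_out:
  moves:
    - {"travel": [0,0,0.5],"angular": [0,0,0],"gripper": 6}
    - {"travel": [0,0,0],"angular": [0,0,0],"gripper": 6}
    - {"travel": [0,0,0],"angular": [0,0,0],"gripper": 6}
    - {"travel": [0,0,0],"angular": [0,0,0],"gripper": 6}
    - {"travel": [0,0,0],"angular": [0,0,0],"gripper": 6}

```text
clock: 21.17
tool_pos: [0.5702, 0.0105, 0.0556]
tool_rot: [3.139, 0.0, 1.582]
ft_force: [0.6, 0.7, 1.1]
width: 0.702
```

Emit:
carry_out:
  moves:
    - {"travel": [0,0,0],"angular": [0,0,0],"gripper": 6}
    - {"travel": [0,0,0],"angular": [0,0,0],"gripper": 6}
    - {"travel": [0,0,0],"angular": [0,0,0],"gripper": 6}

```text
clock: 21.42
tool_pos: [0.5692, 0.0107, 0.0543]
tool_rot: [3.141, 0.0, 1.582]
ft_force: [0.8, -0.7, -0.3]
width: 0.704
```

Emit:
carry_out:
  moves:
    - {"travel": [0,0,0.7],"angular": [0,0,0],"gripper": 6}
    - {"travel": [-0.4,0,0.5],"angular": [0,0,0],"gripper": 6}
    - {"travel": [-0.6,0,0.3],"angular": [0,0,0],"gripper": 6}
    - {"travel": [-0.6,0,0],"angular": [0,0,0],"gripper": 6}
    - {"travel": [-0.4,0,0],"angular": [0,0,0],"gripper": 6}

```text
clock: 21.83
tool_pos: [0.5687, -0.0101, 0.0381]
tool_rot: [-3.14, 0.0, 1.582]
ft_force: [-0.0, 0.0, 0.4]
width: 0.702
```

Emit:
carry_out:
  moves:
    - {"travel": [-0.1,0,0],"angular": [0,0,0],"gripper": 6}
    - {"travel": [0,0,0],"angular": [0,0,0],"gripper": 6}
    - {"travel": [0,0,0],"angular": [0,0,0],"gripper": 6}
    - {"travel": [0,0,0],"angular": [0,0,0],"gripper": 6}

```text
clock: 22.17
tool_pos: [0.5693, -0.0102, 0.0391]
tool_rot: [3.141, -0.0, 1.582]
ft_force: [-0.2, 0.6, -1.0]
width: 0.705
```

Emit:
carry_out:
  moves:
    - {"travel": [-0.2,0,0],"angular": [0,0,0],"gripper": 6}
    - {"travel": [-0.2,0,0],"angular": [0,0,0],"gripper": 6}
    - {"travel": [-0.2,0,0],"angular": [0,0,0],"gripper": 6}
    - {"travel": [-0.2,0,0],"angular": [0,0,0],"gripper": 6}
    - {"travel": [-0.1,0,0],"angular": [0,0,0],"gripper": 6}

```text
clock: 22.58
tool_pos: [0.5693, -0.019, 0.0389]
tool_rot: [3.142, -0.001, 1.582]
ft_force: [-0.0, 2.2, 1.0]
width: 0.705
```

Emit:
carry_out:
  moves:
    - {"travel": [-0.1,0,0],"angular": [0,0,0],"gripper": 6}
    - {"travel": [-0.1,0,0],"angular": [0,0,0],"gripper": 6}
    - {"travel": [-0.1,0,0],"angular": [0,0,0],"gripper": 6}
    - {"travel": [-0.05,0,0],"angular": [0,0,0],"gripper": 6}
    - {"travel": [0,0,0],"angular": [0,0,0],"gripper": 6}

```text
clock: 23.0
tool_pos: [0.5693, -0.0227, 0.0389]
tool_rot: [3.142, -0.0, 1.582]
ft_force: [0.2, 2.6, 0.6]
width: 0.7
```

Emit:
carry_out:
  moves:
    - {"travel": [0,0,0],"angular": [0,0,0],"gripper": 6}
    - {"travel": [0,0,0],"angular": [0,0,0],"gripper": 6}

```text
clock: 23.17
tool_pos: [0.5693, -0.0227, 0.0389]
tool_rot: [-3.142, -0.0, 1.582]
ft_force: [-0.2, 2.3, 1.3]
width: 0.698
```

Emit:
carry_out:
  moves:
    - {"travel": [-0.1,0,0],"angular": [0,0,0],"gripper": 6}
    - {"travel": [-0.08,0,0],"angular": [0,0,0],"gripper": 6}
    - {"travel": [0,0,0],"angular": [0,0,0],"gripper": 6}
    - {"travel": [0,0,0],"angular": [0,0,0],"gripper": 6}

```text
clock: 23.5
tool_pos: [0.5693, -0.0246, 0.0388]
tool_rot: [3.142, 0.0, 1.582]
ft_force: [0.4, 2.4, 0.7]
width: 0.7
```

Emit:
carry_out:
  moves:
    - {"travel": [0.5,0,0],"angular": [0,0,0],"gripper": 6}
    - {"travel": [1,0,0],"angular": [0,0,0],"gripper": 6}
    - {"travel": [0.5,0,-2.5],"angular": [0,0,0],"gripper": 6}
    - {"travel": [0,0,-4],"angular": [0,0,0],"gripper": 6}
    - {"travel": [-1,0,-3.5],"angular": [0,0,0],"gripper": 6}

```text
clock: 23.92
tool_pos: [0.5681, -0.0128, 0.1389]
tool_rot: [-3.139, -0.0, 1.584]
ft_force: [1.2, 0.1, 0.7]
width: 0.702
```

Emit:
carry_out:
  moves:
    - {"travel": [-3.5,0,-2],"angular": [0,0,0],"gripper": 6}
    - {"travel": [-4,0,0],"angular": [0,0,0],"gripper": 6}
    - {"travel": [-4,0,0],"angular": [0,0,0],"gripper": 6}
    - {"travel": [-4,0,0],"angular": [0,0,0],"gripper": 6}
    - {"travel": [-3,0,0],"angular": [0,0,0],"gripper": 6}

```text
clock: 24.33
tool_pos: [0.5711, -0.2019, 0.1591]
tool_rot: [3.141, 0.002, 1.581]
ft_force: [0.3, -0.7, -0.7]
width: 0.702
```

Emit:
carry_out:
  moves:
    - {"travel": [-1,0,0],"angular": [0,0,0],"gripper": 6}
    - {"travel": [0,0,0],"angular": [0,0,0],"gripper": 6}
    - {"travel": [0,0,0],"angular": [0,0,0],"gripper": 6}
    - {"travel": [0,0,0],"angular": [0,0,0],"gripper": 6}
    - {"travel": [0,0,0],"angular": [0,0,0],"gripper": 6}

```text
clock: 24.75
tool_pos: [0.5715, -0.2077, 0.1586]
tool_rot: [-3.141, -0.0, 1.584]
ft_force: [0.3, -0.4, 1.5]
width: 0.702
```

Emit:
carry_out:
  moves:
    - {"travel": [0,0,0],"angular": [0,0,0],"gripper": 6}
    - {"travel": [0,0,0],"angular": [0,0,0],"gripper": 6}
    - {"travel": [0,0,0],"angular": [0,0,0],"gripper": 6}

```text
clock: 25.0
tool_pos: [0.5715, -0.2087, 0.1589]
tool_rot: [3.142, -0.0, 1.583]
ft_force: [0.8, 0.7, -0.5]
width: 0.702
```

Run:
```python
from h import *
shot("wrist","w12");p,c=load("w12")
s=r.read_state();print(s["clock"],s["tool_pos"],s["tool_rot"],s["ft_force"])
show(p,"w12c.png",220,20,400,170,4)
g=cv2.cvtColor(p,cv2.COLOR_BGR2GRAY).astype(float)
for u in (238,240,242,250,265,280,300,320,340,355,370,380,383,386):
    print(u,[int(x) for x in g[72:98,u-1:u+2].mean(1)])
```

```text
25.05 [ 0.57148188 -0.20894464  0.1589085 ] [3.14148195e+00 2.64663110e-05 1.58284229e+00] [ 0.45734733 -0.16919771 -0.10898006]
238 [147, 147, 114, 109, 110, 109, 109, 108, 109, 109, 109, 110, 109, 78, 43, 41, 75, 93, 94, 98, 88, 86, 84, 79, 76, 75]
240 [192, 193, 156, 122, 110, 108, 109, 107, 108, 109, 109, 108, 109, 73, 30, 23, 83, 107, 108, 111, 109, 110, 109, 107, 109, 108]
242 [133, 142, 142, 128, 98, 88, 89, 88, 86, 96, 97, 96, 97, 68, 32, 23, 83, 107, 109, 109, 109, 109, 110, 107, 108, 109]
250 [200, 201, 201, 200, 198, 198, 198, 200, 161, 72, 25, 26, 25, 22, 24, 23, 83, 107, 110, 109, 108, 110, 111, 109, 109, 110]
265 [200, 199, 198, 199, 198, 196, 196, 200, 163, 72, 24, 44, 46, 30, 16, 43, 151, 193, 127, 111, 110, 110, 111, 111, 111, 111]
280 [198, 199, 199, 198, 195, 195, 194, 198, 162, 73, 28, 43, 45, 30, 23, 19, 150, 191, 194, 196, 196, 195, 195, 196, 196, 196]
300 [200, 199, 199, 197, 197, 196, 181, 192, 164, 72, 25, 43, 45, 31, 18, 25, 149, 192, 194, 196, 196, 195, 195, 196, 195, 195]
320 [194, 195, 194, 196, 196, 194, 117, 186, 164, 74, 24, 41, 42, 30, 24, 17, 149, 189, 192, 193, 194, 193, 192, 192, 193, 192]
340 [186, 190, 189, 190, 188, 185, 186, 191, 165, 77, 42, 40, 39, 34, 24, 21, 180, 191, 191, 191, 192, 192, 192, 191, 192, 192]
355 [185, 186, 186, 187, 183, 182, 184, 188, 158, 79, 42, 38, 41, 32, 20, 20, 103, 183, 191, 190, 191, 190, 191, 191, 191, 191]
370 [184, 185, 185, 186, 184, 184, 183, 188, 158, 79, 40, 39, 40, 31, 23, 23, 101, 181, 189, 189, 190, 189, 189, 189, 188, 192]
380 [158, 160, 160, 161, 160, 161, 165, 164, 164, 165, 176, 176, 176, 122, 54, 37, 175, 184, 185, 188, 186, 186, 188, 187, 188, 189]
383 [184, 185, 186, 185, 186, 187, 186, 187, 187, 187, 186, 186, 186, 122, 54, 38, 175, 185, 186, 186, 187, 187, 188, 188, 187, 187]
386 [186, 185, 186, 185, 187, 187, 188, 186, 188, 188, 188, 189, 186, 132, 69, 53, 170, 177, 179, 179, 166, 165, 166, 166, 152, 151]
```

View pics/w12c.png

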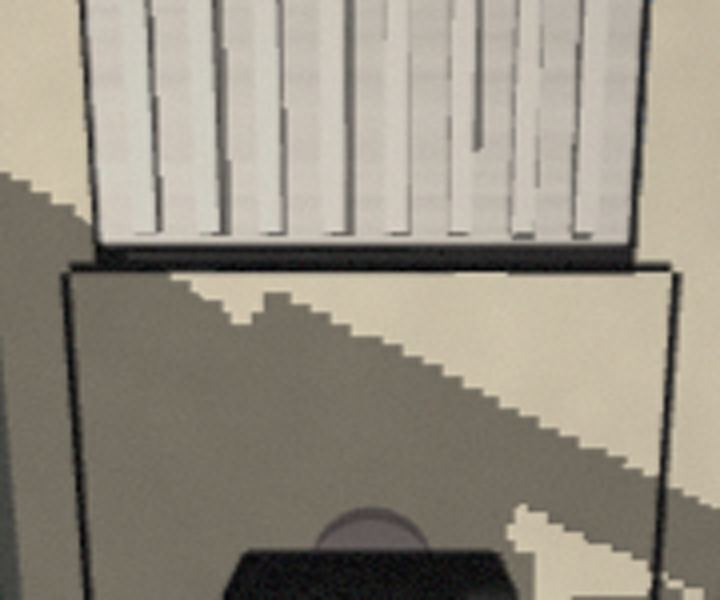

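The leading edge lies within the line over its whole width (row ~86.6 against line centre 86.3), and the module is 1.4 mm off sideways. I check the bystanders quickly, then hand in.

Run:
```python
from h import *
shot("top","t13");p,_=load("t13");cv2.imwrite("pics/t13b.png",p)
a=cv2.imread("pics/top0.png")
for n,(x0,y0,x1,y1) in dict(spare=(438,180,472,215),driver=(268,172,322,184),dongle=(286,238,311,251),tape=(184,190,210,216),tray=(162,244,220,288)).items():
    A=cv2.cvtColor(a,6)[y0:y1,x0:x1].astype(np.float32);B=cv2.cvtColor(p,6)[y0:y1,x0:x1].astype(np.float32)
    print(n,cv2.phaseCorrelate(A,B))
s=r.read_state();print(s["clock"],s["ft_force"])
```

```text
spare ((0.022100094778551238, -0.014675916813402523), 0.9983766399047993)
driver ((0.11167145337701001, -0.0014088828369276385), 0.9720550238350292)
dongle ((0.5017972421486796, 0.47736112699707967), 0.9753945999145508)
tape ((0.49717468188006997, 0.5071589608796963), 1.0040963935590412)
tray ((0.01519430440635361, 0.46564274643398207), 0.9966032625127722)
25.1 [-0.184207    0.45746823 -0.28767698]
```

View pics/t13b.png

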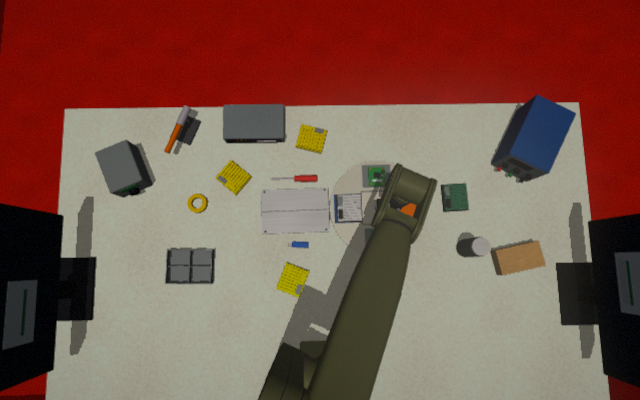

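The top view shows everything in place: the module is in the bay at (349,208), and the dongle, driver, tape, tray, spare and can have not moved (the half-pixel offsets come from odd window sizes in the comparison).

```bash
python3 -c "
from plant import workorder
print(workorder.close_job())"
```

```text
the job is handed in; nothing more can be done
None
```

I turned the carousel about 133° clockwise by its knob until the blue bay faced the deck. I then pushed the silver-finned module off the deck with two spread fingers. It went in three stages, with a wrist-camera look before each of the last two, and I backed away clear at the end. I handed the job in at about 25 s; it reports no verdict.

Last checks:
- **Leading edge:** it lies within the scribed line over its whole width, about 0.3 mm past the line's middle in the picture and about 0 by the arm's travel. I saw no slope against the line.
- **Sideways:** the module's middle is about 1.4 mm from the line's middle.
- **Carousel angle:** about -0.01 rad, estimated from the line and deck directions.
- **Forces:** the push readings stayed at or below about 4 N.
- **Bystanders:** none had visibly moved. I compared five of them by image shift; the dongle, tape and tray showed about half a pixel (under 2 mm), which I put down to the comparison windows. The can I checked only by eye.

No check failed.

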